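Clear the jammed feed chute and reload the fixture

ROBOT

A 6-joint arm with a two-finger parallel gripper is mounted at the origin on the work surface; the furniture and walls round the work are solid. World frame = base frame: x ahead of the robot, y to its left, z up, the work surface at z = 0. Lengths are in m, angles in rad, forces in N, time in s.
With the tool pointing down it reaches from about 0.35 to 0.975 m from the base axis. Payload 4.9 kg.
Tool frame: the origin (TCP) lies at the very end of the fingers, on their centre line; the grasp point (between the pads) lies manip.grip_point_offset behind it (manip.grip_point_offset is the distance from the TCP to the grasp point, in m); z points along the fingers, y is the line along which they close (so a half turn about z gives the same grasp; the last joint's range is limited). The gripper opens to 85 mm and grips with 20 to 120 N. Pads are 22 mm wide; open, the fingers measure 114 mm over their backs; the gripper's body (76 mm by 85 mm) begins 54 mm behind the grasp point. The pads swing forward as they close: fully open they stand 13 mm farther back than shut.
Start: joints at [-1.435, 0.053, 1.613, -0, 1.476, -0.119], TCP at [0.158, -0.605, 0.231] pointing down, gripper open.
Joint ranges: [-3.01, 3.01], [-1.01, 2.22], [0.06, 2.58], [-1.02, 4.17], [0.09, 2.62], [-3.14, 3.14]. Speed limits (rad/s): [2.57, 2.57, 3.14, 3.14, 3.14, 3.14].

INTERFACE

Orientations are given as a unit quaternion [w, x, y, z].
In Python, from plant import manip gives the robot as it stands.
- The arm moves only by the shell command python3 -m crank 'ROWS' [OPENING]. ROWS is JSON, a list of rows, each an object of numbers: "x", "y", "z": the shift along the tool's x, y, z in cm; "turn": the turn about the tool's z in rad. In form: [{"x": .., "y": .., "z": .., "turn": ..}, ...]. A call has 1 to 5 rows; each row shifts and turns the commanded pose from where the row before left it, along the tool's axes as they then stand; what a row does not reach is not made up. A row lasts 1/10 s, in which the tool goes at most 50 mm and 8.59 degrees, less where a joint would pass 70% of its speed; a pose out of reach is approached as far as the arm can. A call with a gripper value outside its range is refused whole. OPENING is the opening in per cent of the stroke, from 0 (shut) to 100 (fully open), set as the call begins (- or left out, the last holds). The fingers move at their own pace and stop on an object; the grip force is fixed at half the most. Time passes only in rows, so rows that do not move let the fingers close. It gives the time, the measured TCP pose, the force, the opening and the grip force at its end, in the units of the state.
- manip.state(): the state, without advancing time (a new reading comes with each control period).
- manip.grab_frame(name): name is "side" or "top" or "wrist"; returns (picture, depth): 480x640x3 uint8, red, green, blue; 480x640 float32, m along the optical axis (not along the pixel's ray), 0 where there is no reading.
- manip.camera_model(name): a dict with "mtx" (3x3 intrinsics, pixels), "world_to_cam" (4x4, takes a point from world to camera coordinates). Camera axes: x right, y down, z forward; pixel columns grow to the right and rows downward; lengths in m; the calibration is good to about 2 mm. A picture is of the moment at which its call begins: read the wrist's pose just before it. camera_model takes no time and is no camera call; for the wrist camera it gives the pose at the moment of the call.
- manip.job_done(): hands the job in; it is judged then, once.
The state is a dict: "time": time; "joint_pos": joint angles; "joint_vel": joint speeds; "joint_efforts": joint torques, N m; "tool_pos": TCP position; "tool_rot": TCP orientation; "contact_force": force on the tool from outside, world axes, zero at the start; "ft_torque": the same for the moment, N m; "gripper_width": opening from 0.0 (shut) to 1.0 (fully open); "grasp_force": force on a finger pad.
Only numpy, scipy, OpenCV 4.12 (cv2) and the standard library are available. Lean on these libraries where they do the work, as an engineer would, in place of code of your own. Each camera call takes 0.05 s, during which the arm holds its last target. There are 200 camera calls.

TASK

Fresh acetate blanks have jammed at the low end of the feed chute, each caught under the overhang of its gate. Slide the fixture's keeper bar fully back and lay the machined, fork-tongued blanks flat in the low black tray; nudge every jammed blank back up its lane until it is free, lift it out and seat it flat in a pocket of the fixture with its tongue in the tongue slot; when all that is done slide the keeper bar fully home over the tongues. Leave the compound bar and the marker where they lie.

Things in the scene. Friction and masses are not known exactly. Their poses are not given: they have to be found in the camera images.
- chute: Fixed aluminium feed chute, 218 mm wide, 210 mm long, three parallel lanes 76 mm apart, left or right of the fixture, within 0.2 rad of square. Origin on the table under its middle; x level, pointing uphill (away from the robot), y left, z up. The lane floors rise at 10 degrees toward +x; lanes 50 mm wide. A blank stays where it is left on the slope.
- chute_gate (a point): Middle lane's gate, on the floor at the stops. In every lane two stop stubs (10 mm thick, 37.5 mm high) leave a 32 mm gap, open above and toward the robot, through which closed fingers can push a blank's square end. Dark ears overhang both lane edges (32 mm gap between) up to 26 mm up the slope, 31.5 to 37.5 mm above the floor. Axes as chute.
- chute_open (a point): Point on the middle lane's floor 78 mm up the slope from the stops. Below it walls 28 mm high (as high as a blank, 2 mm beside it: no room for fingers) line every lane; above it there are only guides 6 mm high, so that a blank pushed up there can be gripped by its sides. A bar ends the lanes 194 mm up from the stops. Ribs between lanes are 26 mm wide.
- lane_a (a point): The left lane of the chute: point on its floor, mid-width, at the uphill face of its stops (bottom of the lane). Axes as chute.
- lane_b (a point): The middle lane of the chute: point on its floor, mid-width, at the uphill face of its stops (bottom of the lane). Axes as chute.
- lane_c (a point): The right lane of the chute: point on its floor, mid-width, at the uphill face of its stops (bottom of the lane). Axes as chute.
- fixture: Fixed fixture plate, 252 mm wide, 158 mm deep, within 0.2 rad of square. Origin on the table under the middle pocket; x points away from the robot, y left, z up. Plate top 12 mm, pocket walls up to 20 mm above the table. Three equal T-shaped pockets 76 mm apart in y, 8 mm deep, 1.5 mm clearance all round a blank; tongue slot at the +x side.
- pocket_a (a point): The left pocket: middle of its 80 mm length and of its width, on its floor (12 mm above the table). A seated blank has its centre 14 mm straight above this point and its x axis along the fixture's x axis. Any blank fits any pocket, one each.
- pocket_b (a point): The middle pocket: middle of its 80 mm length and of its width, on its floor (12 mm above the table). A seated blank has its centre 14 mm straight above this point and its x axis along the fixture's x axis. Any blank fits any pocket, one each.
- pocket_c (a point): The right pocket: middle of its 80 mm length and of its width, on its floor (12 mm above the table). A seated blank has its centre 14 mm straight above this point and its x axis along the fixture's x axis. Any blank fits any pocket, one each.
- keeper (a joint): Keeper bar, slides along the fixture's x: 0 = fully home (16 mm over the tongues of seated blanks), 0.045 m = fully back, clear of the pockets. Starts nearly home, stays where left, friction about 2 N. Steel bar 26 mm deep, 246 mm wide, underside 43 mm, top 51 mm above the table: a blank not down in its pocket blocks it.
- keeper_tab (a point): Middle of the keeper bar's upright black tab: 12 mm thick (fixture x), 40 mm wide (fixture y), standing 34 mm above the bar (51 to 85 mm above the table); this point is 68 mm above the table and moves with the bar.
- blank_a_center (a point): Centre of a fresh, loose laminated acetate blank, dark brown with a light layer, 0.11 kg, T-shaped from above, 28 mm thick: body 46 mm wide, x from -40 to +18 mm; tongue 26 mm wide, x from +18 to +40 mm. x axis toward the tongue, z square to the flat faces. Starts in a lane, square end (-x) down at the stops, tongue uphill. May be absent (2 or 3 are there).
- blank_b_center (a point): Centre of a fresh, loose laminated acetate blank, dark brown with a light layer, 0.11 kg, T-shaped from above, 28 mm thick: body 46 mm wide, x from -40 to +18 mm; tongue 26 mm wide, x from +18 to +40 mm. x axis toward the tongue, z square to the flat faces. Starts in a lane, square end (-x) down at the stops, tongue uphill. May be absent (2 or 3 are there).
- blank_c_center (a point): Centre of a fresh, loose laminated acetate blank, dark brown with a light layer, 0.11 kg, T-shaped from above, 28 mm thick: body 46 mm wide, x from -40 to +18 mm; tongue 26 mm wide, x from +18 to +40 mm. x axis toward the tongue, z square to the flat faces. Starts in a lane, square end (-x) down at the stops, tongue uphill. May be absent (2 or 3 are there).
- worked_a_center (a point): Centre of a machined blank left in a fixture pocket (1 or 2 are there, the others absent): loose, like the fresh blanks from above (body 46 mm wide, x from -40 to +18 mm, tongue x to +40 mm) but 24 mm thick, 0.09 kg, and its tongue is a fork of two 9 mm prongs, 26 mm over both. Starts seated, x along the fixture's x.
- worked_b_center (a point): Centre of a machined blank left in a fixture pocket (1 or 2 are there, the others absent): loose, like the fresh blanks from above (body 46 mm wide, x from -40 to +18 mm, tongue x to +40 mm) but 24 mm thick, 0.09 kg, and its tongue is a fork of two 9 mm prongs, 26 mm over both. Starts seated, x along the fixture's x.
- worked_c_center (a point): Centre of a machined blank left in a fixture pocket (1 or 2 are there, the others absent): loose, like the fresh blanks from above (body 46 mm wide, x from -40 to +18 mm, tongue x to +40 mm) but 24 mm thick, 0.09 kg, and its tongue is a fork of two 9 mm prongs, 26 mm over both. Starts seated, x along the fixture's x.
- out_tray: Fixed low black tray 150 mm (x) by 104 mm (y), at the far left or far right of the work: floor 3 mm thick, walls 3 mm thick and 12 mm high. Origin on the table under its centre. Room for two machined blanks lying flat side by side, their length along the tray's y.
- tray_floor (a point): Centre of the tray's floor, 3 mm above the table. Axes as out_tray: x the 150 mm length, y the 104 mm width, z up.
- compound_yellow: Bystander: bar of polishing compound 45x110x38 mm; leave alone.
- marker_black: Bystander: felt marker 132 mm, at the back; leave alone.

How it is judged:
On the way, in this order (a step that is already met when the one before it is completed fails the run):
1. the keeper bar is slid back clear of the pockets (value of joint keeper above 0.035 m), for 0.2 s.
2. every machined blank lies flat in the tray and every fresh blank is seated flat in a pocket, tongue in its slot, with the keeper bar still back (((horizontal distance between blank_a_center and pocket_a below 0.004 m and z of blank_a_center in the frame of pocket_a between 0.011 and 0.0165 m) or (horizontal distance between blank_a_center and pocket_b below 0.004 m and z of blank_a_center in the frame of pocket_b between 0.011 and 0.0165 m) or (horizontal distance between blank_a_center and pocket_c below 0.004 m and z of blank_a_center in the frame of pocket_c between 0.011 and 0.0165 m)) and angle between the x axis of each of blank_a_center, blank_b_center, blank_c_center and the x axis of fixture, either way round below 0.08 rad and angle between the z axis of each of blank_a_center, blank_b_center, blank_c_center and the z axis of fixture, either way round below 0.05 rad and ((horizontal distance between blank_b_center and pocket_a below 0.004 m and z of blank_b_center in the frame of pocket_a between 0.011 and 0.0165 m) or (horizontal distance between blank_b_center and pocket_b below 0.004 m and z of blank_b_center in the frame of pocket_b between 0.011 and 0.0165 m) or (horizontal distance between blank_b_center and pocket_c below 0.004 m and z of blank_b_center in the frame of pocket_c between 0.011 and 0.0165 m)) and ((horizontal distance between blank_c_center and pocket_a below 0.004 m and z of blank_c_center in the frame of pocket_a between 0.011 and 0.0165 m) or (horizontal distance between blank_c_center and pocket_b below 0.004 m and z of blank_c_center in the frame of pocket_b between 0.011 and 0.0165 m) or (horizontal distance between blank_c_center and pocket_c below 0.004 m and z of blank_c_center in the frame of pocket_c between 0.011 and 0.0165 m)) and x of worked_a_center in the frame of tray_floor between -0.06 and 0.06 m and y of worked_a_center in the frame of tray_floor between -0.035 and 0.035 m and z of worked_a_center in the frame of tray_floor between 0.008 and 0.017 m and angle between the z axis of each of worked_a_center, worked_b_center, worked_c_center and the z axis of out_tray, either way round below 0.1 rad and x of worked_b_center in the frame of tray_floor between -0.06 and 0.06 m and y of worked_b_center in the frame of tray_floor between -0.035 and 0.035 m and z of worked_b_center in the frame of tray_floor between 0.008 and 0.017 m and x of worked_c_center in the frame of tray_floor between -0.06 and 0.06 m and y of worked_c_center in the frame of tray_floor between -0.035 and 0.035 m and z of worked_c_center in the frame of tray_floor between 0.008 and 0.017 m and value of joint keeper above 0.03 m), for 0.2 s.
3. the keeper bar is slid home over the tongues (value of joint keeper below 0.006 m), for 0.2 s.
At the end, for the whole second after the job is handed in: Every machined blank lies flat (within 0.1 rad) inside the tray; every fresh blank lies in a pocket of the fixture: centre within 4 mm of the pocket's, down within 2.5 mm, flat within 0.05 rad, square within 0.08 rad and the tongue in its slot; at rest; the keeper bar within 6 mm of fully home (((horizontal distance between blank_a_center and pocket_a below 0.004 m and z of blank_a_center in the frame of pocket_a between 0.011 and 0.0165 m) or (horizontal distance between blank_a_center and pocket_b below 0.004 m and z of blank_a_center in the frame of pocket_b between 0.011 and 0.0165 m) or (horizontal distance between blank_a_center and pocket_c below 0.004 m and z of blank_a_center in the frame of pocket_c between 0.011 and 0.0165 m)) and angle between the x axis of each of blank_a_center, blank_b_center, blank_c_center and the x axis of fixture, either way round below 0.08 rad and angle between the z axis of each of blank_a_center, blank_b_center, blank_c_center and the z axis of fixture, either way round below 0.05 rad and ((horizontal distance between blank_b_center and pocket_a below 0.004 m and z of blank_b_center in the frame of pocket_a between 0.011 and 0.0165 m) or (horizontal distance between blank_b_center and pocket_b below 0.004 m and z of blank_b_center in the frame of pocket_b between 0.011 and 0.0165 m) or (horizontal distance between blank_b_center and pocket_c below 0.004 m and z of blank_b_center in the frame of pocket_c between 0.011 and 0.0165 m)) and ((horizontal distance between blank_c_center and pocket_a below 0.004 m and z of blank_c_center in the frame of pocket_a between 0.011 and 0.0165 m) or (horizontal distance between blank_c_center and pocket_b below 0.004 m and z of blank_c_center in the frame of pocket_b between 0.011 and 0.0165 m) or (horizontal distance between blank_c_center and pocket_c below 0.004 m and z of blank_c_center in the frame of pocket_c between 0.011 and 0.0165 m)) and x of worked_a_center in the frame of tray_floor between -0.06 and 0.06 m and y of worked_a_center in the frame of tray_floor between -0.035 and 0.035 m and z of worked_a_center in the frame of tray_floor between 0.008 and 0.017 m and angle between the z axis of each of worked_a_center, worked_b_center, worked_c_center and the z axis of out_tray, either way round below 0.1 rad and x of worked_b_center in the frame of tray_floor between -0.06 and 0.06 m and y of worked_b_center in the frame of tray_floor between -0.035 and 0.035 m and z of worked_b_center in the frame of tray_floor between 0.008 and 0.017 m and x of worked_c_center in the frame of tray_floor between -0.06 and 0.06 m and y of worked_c_center in the frame of tray_floor between -0.035 and 0.035 m and z of worked_c_center in the frame of tray_floor between 0.008 and 0.017 m and linear speed of each of blank_a, blank_b, blank_c below 0.02 m/s and value of joint keeper below 0.006 m); the robot touches nothing.
It fails at once if a bystander (compound bar or marker) is moved more than 40 mm (distance of any of compound_yellow, marker_black from where it was at the start of the episode above 0.04 m).
Of worked_a, worked_b, worked_c only 1 to 2 are there at a start; the rules pass over those that are not, and their reading is None.
Of blank_a, blank_b, blank_c only 2 to 3 are there at a start; the rules pass over those that are not, and their reading is None.
At some moment in a run one of blank_a, blank_b, blank_c may be knocked a few centimetres aside while the robot is not near it.
Once in a run the grip may slacken for a moment while it holds something.
It also fails if it takes over 210 s, if anything falls off the work surface, if the arm or the gripper's body presses on something with over 40 N, if the wrist force passes 120 N, or if a joint passes its speed limit or range.

## Working session

There is one attempt and no reset: what is moved stays moved. The work goes in short steps, Python scripts to look and compute and a shell command to move; the robot and the scene stay as the last step left them, time stands still between calls to the robot, and variables do not carry over. Pictures are saved under pics/ and viewed, at most 14 in all, crops included, and the job is handed in when it is done.

I'll start with both fixed views and the state.

```bash
mkdir -p pics; ls; python3 - <<'E'
from plant import manip
import cv2, numpy as np
print(manip.state()); print(manip.grip_point_offset)
for n in ("top","side"):
    im,d=manip.grab_frame(n); cv2.imwrite(f"pics/{n}0.png",im[:,:,::-1]); np.savez(f"{n}0.npz",im=im,d=d)
    m=manip.camera_model(n); print(n,np.round(m["mtx"],1).tolist(),np.round(m["world_to_cam"],4).tolist(),(d>0).mean())
E
```

```text
pics
{'time': 0.0, 'joint_pos': array([-1.43498335e+00,  5.33478521e-02,  1.61430217e+00, -1.14103534e-05,
        1.47602241e+00, -1.18948923e-01]), 'joint_vel': array([-0.00014958, -0.00043425,  0.00040937, -0.00029116,  0.00078802,
        0.0005315 ]), 'joint_efforts': array([ 2.70475011e-04, -3.93687451e+01, -3.70170879e+01, -2.77263064e-05,
        7.11252593e-03,  7.60346410e-06]), 'tool_pos': array([ 0.15745125, -0.604188  ,  0.23006374]), 'tool_rot': array([-1.03980330e-03,  9.91897405e-01,  1.27037224e-01, -1.44470683e-05]), 'contact_force': array([ 0.16703353, -0.43459282,  0.17822778]), 'ft_torque': array([-0.00743774, -0.00799514, -0.02783735]), 'grasp_force': 0.0, 'gripper_width': 1.000498108883061}
0.0187
top [[459.7, 0.0, 314.9], [0.0, 459.7, 237.9], [0.0, 0.0, 1.0]] [[0.1636, -0.9865, 0.0072, -0.0753], [-0.9653, -0.1615, -0.2052, 0.564], [0.2036, 0.0266, -0.9787, 1.1235], [0.0, 0.0, 0.0, 1.0]] 0.9958528645833333
side [[453.1, 0.0, 320.4], [0.0, 453.1, 242.9], [0.0, 0.0, 1.0]] [[-0.9645, -0.2642, -0.0031, 0.5465], [-0.1452, 0.5399, -0.8291, 0.1387], [0.2207, -0.7992, -0.5591, 1.0486], [0.0, 0.0, 0.0, 1.0]] 0.9959798177083333
```

View pics/top0.png

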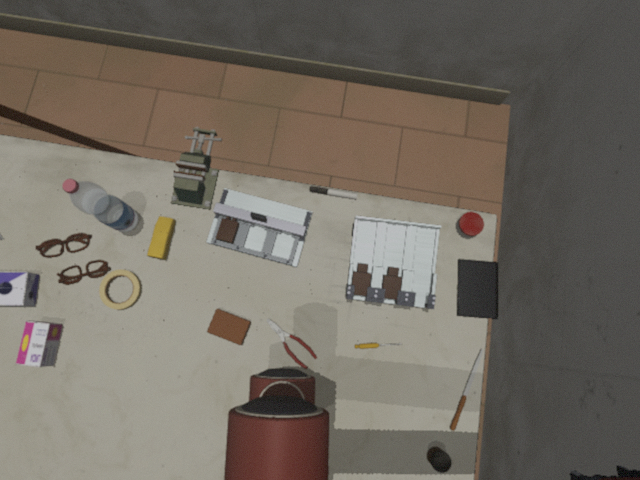

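View pics/side0.png

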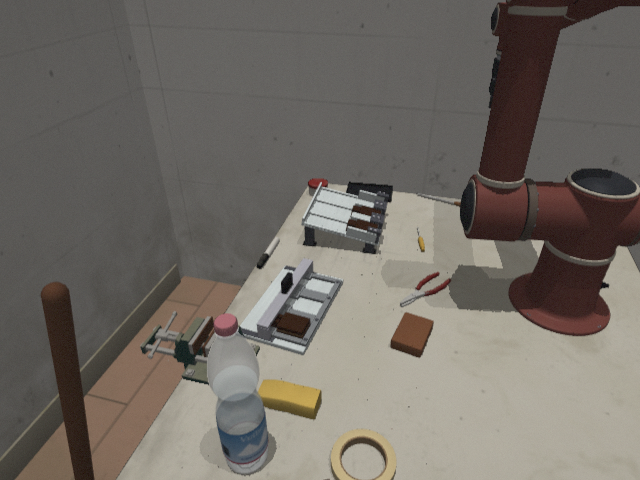

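Top view: the fixture at about (260,228) has one machined blank in its left pocket (229,230). The chute at (393,262) has fresh blanks in the left (362,280) and middle (392,283) lanes. The black tray is at (478,289), the compound bar at (160,238) and the marker at (332,192). The side view agrees. Next I'll get rough world positions and the wrist camera mounting.

```bash
cat > h.py <<'E'
from plant import manip
import cv2, numpy as np
from scipy.spatial.transform import Rotation as R
def grab(n,tag):
    s=manip.state(); m=manip.camera_model(n); im,d=manip.grab_frame(n)
    np.savez(f"{tag}.npz",im=im,d=d,K=m["mtx"],W=m["world_to_cam"],tp=s["tool_pos"],tr=s["tool_rot"])
    cv2.imwrite(f"pics/{tag}.png",im[:,:,::-1]); return load(tag)
def load(tag): return dict(np.load(f"{tag}.npz"))
def ray(f,uv):
    uv=np.atleast_2d(uv).astype(float); K=f["K"];W=f["W"]
    d=np.c_[(uv-[K[0,2],K[1,2]])/[K[0,0],K[1,1]],np.ones(len(uv))]
    return -W[:3,:3].T@W[:3,3], d@W[:3,:3]
def onz(f,uv,z):
    o,d=ray(f,uv); return o+d*((z-o[2])/d[:,2])[:,None]
def cloud(f):
    v,u=np.mgrid[:480,:640]; o,d=ray(f,np.c_[u.ravel(),v.ravel()])
    return (o+d*f["d"].reshape(-1,1)).reshape(480,640,3)
def proj(f,P):
    c=np.atleast_2d(P)@f["W"][:3,:3].T+f["W"][:3,3]; p=c@f["K"].T; return p[:,:2]/p[:,2:]
def Rt(q): return R.from_quat(np.r_[q[1:],q[0]])
def move(target,yaw=None):
    "shift in tool axes (cm) and turn from the present pose to a TCP target, tool down; yaw= world angle of tool x"
    s=manip.state(); r=Rt(s["tool_rot"]).as_matrix(); y0=np.arctan2(r[1,0],r[0,0])
    dl=r.T@(np.array(target)-s["tool_pos"])*100
    t=None if yaw is None else (-(yaw-y0)+np.pi/2)%np.pi-np.pi/2
    print("shift cm",dl.round(2),"turn",t,"yaw now",round(y0,4),"tilt",r[2].round(4),"tcp",s["tool_pos"].round(4),"t",round(s["time"],1))
E
python3 - <<'E'
from h import *
for n in("top","side"):
    f=dict(np.load(n+"0.npz")); m=manip.camera_model(n); f.update(K=m["mtx"],W=m["world_to_cam"])
    np.savez(n+"0.npz",**f)
    if n=="top":
        C=cloud(f)
        for nm,(u,v) in dict(worked=(229,230),tab=(258,217),pb=(257,238),pc=(285,246),fixL=(212,238),fixR=(299,262),bl_a=(362,282),bl_b=(392,283),lane_c_top=(425,228),lane_c_low=(414,280),gate_b=(375,296),tray=(478,289),marker=(332,192),comp=(160,238),table=(300,300),bowl=(471,224),lane_a_top=(365,225)).items(): print(nm,C[v,u].round(3))
        # tray and chute corners on z
        print(onz(f,[(458,261),(497,262),(497,318),(459,316)],.012).round(3).tolist())
m=manip.camera_model("wrist"); s=manip.state()
T=np.linalg.inv(m["world_to_cam"]); r=Rt(s["tool_rot"]).as_matrix()
print(m["mtx"].round(1).tolist(),"cam in tool",(r.T@(T[:3,3]-s["tool_pos"])).round(4),(r.T@T[:3,:3]).round(3).tolist())
E
```

```text
worked [0.557 0.245 0.035]
tab [0.593 0.169 0.084]
pb [0.553 0.172 0.012]
pc [0.543 0.095 0.014]
fixL [0.532 0.289 0.018]
fixR [ 0.509  0.051 -0.002]
bl_a [ 0.475 -0.116  0.069]
bl_b [ 0.485 -0.191  0.07 ]
lane_c_top [ 0.328 -0.013  1.216]
lane_c_low [ 0.505 -0.249  0.046]
gate_b [ 0.445 -0.152  0.078]
tray [ 0.515 -0.426  0.007]
marker [ 0.711 -0.005  0.018]
comp [0.506 0.419 0.037]
table [0.41  0.031 0.001]
bowl [ 0.676 -0.379  0.044]
lane_a_top [ 0.621 -0.103  0.069]
[[0.579, -0.365, 0.012], [0.594, -0.468, 0.012], [0.447, -0.48, 0.012], [0.436, -0.382, 0.012]]
[[414.8, 0.0, 321.2], [0.0, 414.8, 238.6], [0.0, 0.0, 1.0]] cam in tool [ 0.0782 -0.0009 -0.1414] [[0.001, -0.953, -0.304], [1.0, 0.001, 0.001], [-0.001, -0.304, 0.953]]
```

```bash
python3 -m crank '[{"x":3.8,"y":-2.5,"turn":0.12},{"x":3.8,"y":-2.5},{"x":3.8,"y":-2.5},{"x":3.8,"y":-2.5},{"x":3.8,"y":-2.5}]' 
python3 -m crank '[{"x":3.8,"y":-2.5},{"x":3.8,"y":-2.5},{"x":3.8,"y":-2.5},{"x":3.8,"y":-2.5},{"x":3.8,"y":-2.5}]'
python3 - <<'E'
from h import *
move([0.52,-0.2,0.24],0.13)
E
```

```text
shift cm [ 45.27 -29.98  -0.92] turn 0.12485755239501795 yaw now 0.2549 tilt [ 2.0e-04 -1.9e-03 -1.0e+00] tcp [ 0.1575 -0.6042  0.2302] t 0.1schema error: expected keys x, y, z, turn
schema error: expected keys x, y, z, turn
```

```bash
python3 -m crank '[{"x":0,"y":0,"z":0,"turn":0.125},{"x":3.74,"y":-3.21,"z":0,"turn":0},{"x":3.74,"y":-3.21,"z":0,"turn":0},{"x":3.74,"y":-3.21,"z":0,"turn":0},{"x":3.74,"y":-3.21,"z":0,"turn":0}]' 
python3 -m crank '[{"x":3.74,"y":-3.21,"z":0,"turn":0},{"x":3.74,"y":-3.21,"z":0,"turn":0},{"x":3.74,"y":-3.21,"z":0,"turn":0},{"x":3.74,"y":-3.21,"z":0,"turn":0},{"x":3.74,"y":-3.21,"z":0,"turn":0}]'
python3 -m crank '[{"x":3.74,"y":-3.21,"z":-1,"turn":0},{"x":3.74,"y":-3.21,"z":0,"turn":0},{"x":0,"y":0,"z":0,"turn":0},{"x":0,"y":0,"z":0,"turn":0}]'
python3 - <<'E'
from h import *
move([0.52,-0.2,0.24],0.13)
f=grab("wrist","w1")
E
```

```text
time: 0.6
tool_pos: [0.29, -0.4564, 0.2307]
tool_rot: [-0.0, 0.998, 0.064, -0.0]
contact_force: [0.9, -0.7, 0.5]
gripper_width: 0.995
grasp_force: 0.0
time: 1.1
tool_pos: [0.4547, -0.2729, 0.2309]
tool_rot: [-0.0, 0.998, 0.065, -0.0]
contact_force: [0.7, -0.5, -0.1]
gripper_width: 1.003
grasp_force: 0.0
time: 1.5
tool_pos: [0.5198, -0.2006, 0.2406]
tool_rot: [-0.0, 0.998, 0.066, -0.001]
contact_force: [-0.4, -0.1, -0.3]
gripper_width: 0.998
grasp_force: 0.0
shift cm [ 0.03 -0.05  0.06] turn 0.002320598122690809 yaw now 0.1323 tilt [-1.3e-03 -4.0e-04 -1.0e+00] tcp [ 0.5198 -0.2006  0.2406] t 1.5
```

View pics/w1.png

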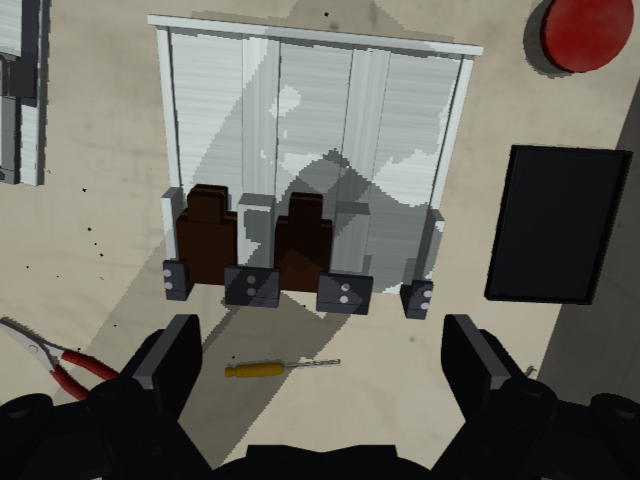

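The view shows the chute with its end bar along the top, blank a at about (207,235), blank b at (305,243), the gate stubs at y≈285, an empty right lane, and the tray at (555,225). Now the fixture.

```bash
python3 -m crank '[{"x":0,"y":0,"z":0,"turn":0.13},{"x":0,"y":0,"z":0,"turn":0.13},{"x":-0.1,"y":-4.65,"z":0,"turn":0},{"x":-0.1,"y":-4.65,"z":0,"turn":0},{"x":-0.1,"y":-4.65,"z":0,"turn":0}]' >/dev/null
python3 -m crank '[{"x":-0.1,"y":-4.65,"z":0,"turn":0},{"x":-0.1,"y":-4.65,"z":0,"turn":0},{"x":-0.1,"y":-4.65,"z":0,"turn":0},{"x":-0.1,"y":-4.65,"z":0,"turn":0},{"x":-0.1,"y":-4.65,"z":0,"turn":0}]' >/dev/null
python3 -m crank '[{"x":0,"y":0,"z":0,"turn":0},{"x":0,"y":0,"z":0,"turn":0}]'
python3 - <<'E'
from h import *
f=grab("wrist","w2")
g=load("w1"); C=cloud(g)
hsv=cv2.cvtColor(g["im"],cv2.COLOR_RGB2HSV)
print([(p,hsv[p[1],p[0]].tolist(),C[p[1],p[0]].round(4).tolist()) for p in [(207,250),(305,260),(200,100),(310,120),(420,150),(555,225),(250,285),(345,290),(175,283),(258,240),(100,200),(200,210)]])
# lane floor plane fit
P=C[70:170,180:440].reshape(-1,3); ok=g["d"][70:170,180:440].ravel()>0; P=P[ok]
for _ in range(5):
    c=P.mean(0); n=np.linalg.svd(P-c,full_matrices=False)[2][2]; n*=np.sign(n[2]); e=(P-c)@n; P=P[abs(e)<max(.0015,1.5*e.std())]
print("floor",c,n,"slope deg",np.degrees(np.arccos(n[2])),"dir",np.arctan2(-n[1],-n[0]),e.std())
E
```

```text
time: 2.75
tool_pos: [0.5598, 0.1675, 0.2408]
tool_rot: [0.0, 0.998, -0.065, -0.0]
contact_force: [-0.1, -0.2, -0.3]
gripper_width: 0.999
grasp_force: 0.0
[((207, 250), [10, 196, 30], [0.4756, -0.113, 0.067]), ((305, 260), [13, 211, 29], [0.4778, -0.1922, 0.0675]), ((200, 100), [80, 12, 191], [0.5895, -0.1005, 0.0605]), ((310, 120), [80, 13, 175], [0.5861, -0.1824, 0.0571]), ((420, 150), [81, 12, 206], [0.5751, -0.2696, 0.0547]), ((555, 225), [120, 27, 19], [0.5199, -0.4239, 0.0026]), ((250, 285), [120, 31, 25], [0.4521, -0.1504, 0.0722]), ((345, 290), [120, 13, 159], [0.4589, -0.2274, 0.0744]), ((175, 283), [111, 34, 52], [0.4457, -0.0899, 0.0721]), ((258, 240), [78, 15, 85], [0.4901, -0.1532, 0.0688]), ((100, 200), [25, 33, 170], [0.4864, 0.0049, 0.0005]), ((200, 210), [11, 204, 30], [0.5099, -0.1077, 0.0735])]
floor [ 0.5853221  -0.18115976  0.05775791] [-0.17434453 -0.00767276  0.98465482] slope deg 10.050335540340162 dir 0.043980792719188117 0.0006485867233911823
```

View pics/w2.png

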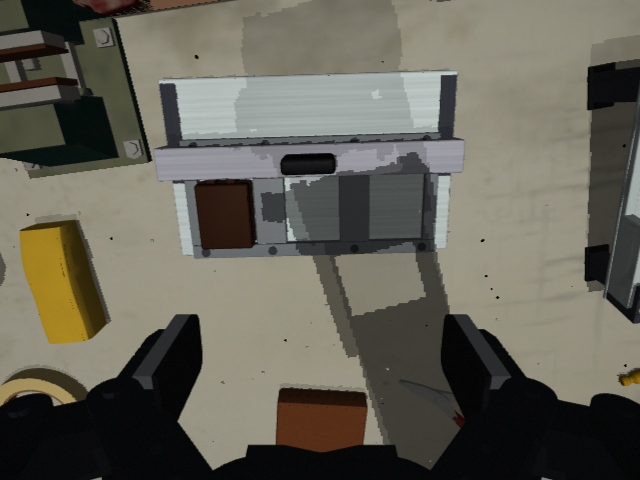

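Fixture square in view: keeper bar at y≈160 with its tab at (308,164), the machined blank at (224,215), and pockets b (312,210) and c (395,208) empty. I'll measure the fixture, keeper, chute, blanks and tray from the depth points.

```bash
cat > meas.py <<'E'
from h import *
def rect(P2):
    (c,(w,h),a)=cv2.minAreaRect((np.asarray(P2)*1000).astype(np.float32)); a=np.radians(a)
    if w<h: w,h,a=h,w,a+np.pi/2
    return np.array(c)/1000,w,h,(a+np.pi/2)%np.pi-np.pi/2   # long side mm, short, angle of long side
def big(mask):
    mask=cv2.morphologyEx(mask.astype(np.uint8),cv2.MORPH_OPEN,np.ones((3,3)))
    n,l,st,_=cv2.connectedComponentsWithStats(mask); o=np.argsort(-st[1:,4])+1
    return [l==i for i in o if st[i,4]>60]
def band(C,z0,z1,box): return (C[...,2]>z0)&(C[...,2]<z1)&(C[...,0]>box[0])&(C[...,0]<box[1])&(C[...,1]>box[2])&(C[...,1]<box[3])
E
python3 - <<'E'
from meas import *
f=load("w2"); C=cloud(f); box=(.45,.75,0,.34)
for nm,z0,z1 in(("bar",.0485,.0535),("tab",.082,.088),("wall",.0185,.0225),("floor",.009,.0145),("worked",.033,.0385)):
    for m in big(band(C,z0,z1,box))[:3]:
        c,w,h,a=rect(C[m][:,:2]); print(nm,"c",c.round(4),"wh",round(w,1),round(h,1),"ang",round(a,4),"z",np.median(C[m][:,2]).round(4),m.sum())
g=load("w1");C=cloud(g)
hsv=cv2.cvtColor(g["im"],cv2.COLOR_RGB2HSV)
br=(hsv[...,1]>150)&(hsv[...,2]<80)&(C[...,2]>.045)&(C[...,0]<.58)&(C[...,0]>.42)
for m in big(br)[:3]:
    P=C[m]
    for _ in range(6):
        c=P.mean(0);n=np.linalg.svd(P-c,full_matrices=False)[2][2];n*=np.sign(n[2]);e=(P-c)@n;P=P[abs(e)<max(.0012,1.5*e.std())]
    e1=np.array([n[2],0,-n[0]]);e1/=np.linalg.norm(e1);e2=np.cross(n,e1)
    c2,w,h,a=rect(np.c_[(P-c)@e1,(P-c)@e2]); cc=c+c2[0]*e1+c2[1]*e2
    print("blank top c",cc.round(4),"wh",round(w,1),round(h,1),"ang",round(a,4),"n",n.round(3),len(P))
for m in big((hsv[...,2]<60)&(C[...,1]<-.34)&(C[...,2]<.02)&(C[...,2]>-.005)&(C[...,0]>.4))[:1]:
    c,w,h,a=rect(C[m][:,:2]);print("tray",c.round(4),round(w,1),round(h,1),round(a,4),"z",np.percentile(C[m][:,2],[5,50,95]).round(4))
m=band(C,.066,.076,(.42,.47,-.33,-.05))
for m in big(m)[:4]: c,w,h,a=rect(C[m][:,:2]); print("gate",c.round(4),round(w,1),round(h,1),round(a,3),"z",np.median(C[m][:,2]).round(4))
# chute end bar corners
m=big(band(C,.076,.1,(.6,.7,-.35,-.02))); 
for q in m[:1]: c,w,h,a=rect(C[q][:,:2]); print("bar",c.round(4),round(w,1),round(h,1),round(a,4),np.median(C[q][:,2]).round(4))
# top camera check of keeper and blank heights
t=load("top0");C=cloud(t)
for m in big(band(C,.046,.056,(.45,.75,0,.34)))[:1]: c,w,h,a=rect(C[m][:,:2]); print("bar top view",c.round(4),round(w,1),round(h,1),round(a,4),np.median(C[m][:,2]).round(4))
E
```

```text
bar c [0.5978 0.1726] wh 245.4 25.9 ang 1.4698 z 0.0498 8038
tab c [0.5977 0.1732] wh 38.1 10.9 ang 1.4523 z 0.0835 738
tab c [0.6721 0.3353] wh 13.8 9.0 ang -0.0186 z 0.085 284
tab c [0.7021 0.335 ] wh 11.3 9.1 ang -0.0089 z 0.0849 257
wall c [0.5035 0.0819] wh 10.3 9.1 ang 0.6421 z 0.0197 81
wall c [0.5088 0.1437] wh 8.8 6.6 ang -0.1388 z 0.0198 62
floor c [0.6374 0.1687] wh 251.7 53.7 ang 1.4698 z 0.0109 17826
floor c [0.6683 0.3275] wh 116.6 24.9 ang 0.0001 z 0.0114 3635
floor c [0.5489 0.1778] wh 60.6 49.3 ang -0.0979 z 0.0107 3412
worked c [0.5596 0.2532] wh 61.8 45.9 ang -0.1068 z 0.0347 3293
blank top c [ 0.4826 -0.1121  0.0685] wh 79.4 45.3 ang 0.051 n [-0.171 -0.01   0.985] 3564
blank top c [ 0.4862 -0.1886  0.0686] wh 79.3 44.4 ang 0.0469 n [-0.172 -0.006  0.985] 3496
tray [ 0.5169 -0.4218] 150.4 105.6 0.0851 z [0.0007 0.0021 0.0106]
gate [ 0.4496 -0.1517] 44.2 37.1 -1.528 z 0.0723
gate [ 0.4529 -0.2276] 44.1 35.8 -1.529 z 0.0722
gate [ 0.4469 -0.0897] 36.7 17.4 0.043 z 0.0722
gate [ 0.4541 -0.2898] 32.6 17.1 0.05 z 0.0719
bar [ 0.6408 -0.1803] 218.1 8.0 -1.5245 0.0876
bar top view [0.6032 0.225 ] 141.8 27.0 1.4691 0.0514
```

Measurements fit the given sizes: bar 245×26 mm, blanks 79×45 mm, slope 10°, tray 150×106 mm. Fixture yaw is −0.101, chute +0.046, tray +0.085. Next I grip the tab across its 40 mm width.

```bash
python3 -m crank '[{"x":0,"y":0,"z":0,"turn":-0.029},{"x":3.7,"y":-0.93,"z":2.4,"turn":0},{"x":0,"y":0,"z":4,"turn":0},{"x":0,"y":0,"z":4,"turn":0},{"x":0,"y":0,"z":4,"turn":0}]' 100 >/dev/null
python3 -m crank '[{"x":0,"y":0,"z":2,"turn":0},{"x":0,"y":0,"z":2,"turn":0},{"x":0,"y":0,"z":0,"turn":0}]'
python3 - <<'E'
from h import *
move([.5977,.1732,.057],-.101)
E
python3 -m crank '[{"x":0,"y":0,"z":0,"turn":0},{"x":0,"y":0,"z":0,"turn":0},{"x":0,"y":0,"z":0,"turn":0},{"x":0,"y":0,"z":0,"turn":0},{"x":0,"y":0,"z":0,"turn":0}]' 0
python3 -m crank '[{"x":0,"y":0,"z":0,"turn":0},{"x":0,"y":0,"z":0,"turn":0},{"x":0,"y":0,"z":0,"turn":0}]'
```

```text
time: 3.6
tool_pos: [0.5951, 0.1715, 0.0535]
tool_rot: [0.001, 0.999, -0.051, -0.003]
contact_force: [-0.3, -0.1, 1.3]
gripper_width: 0.997
grasp_force: 0.0
shift cm [ 0.24 -0.19 -0.36] turn -0.0018606119327189141 yaw now -0.1029 tilt [-0.0068  0.002  -1.    ] tcp [0.5951 0.1715 0.0535] t 3.6
time: 4.1
tool_pos: [0.5992, 0.1722, 0.0598]
tool_rot: [0.002, 0.999, -0.05, 0.002]
contact_force: [-0.8, -6.7, 5.1]
gripper_width: 0.452
grasp_force: 64.0
time: 4.4
tool_pos: [0.5992, 0.1722, 0.0598]
tool_rot: [0.002, 0.999, -0.05, 0.002]
contact_force: [-1.0, -6.5, 4.4]
gripper_width: 0.456
grasp_force: 64.0
```

```bash
python3 -m crank '[{"x":0.8,"y":0,"z":0,"turn":0},{"x":0.8,"y":0,"z":0,"turn":0},{"x":0.8,"y":0,"z":0,"turn":0},{"x":0.8,"y":0,"z":0,"turn":0},{"x":0.8,"y":0,"z":0,"turn":0}]'
python3 -m crank '[{"x":0,"y":0,"z":0,"turn":0},{"x":0,"y":0,"z":0,"turn":0},{"x":0,"y":0,"z":0,"turn":0}]'
```

```text
time: 4.9
tool_pos: [0.6387, 0.1681, 0.0598]
tool_rot: [0.002, 0.999, -0.05, 0.001]
contact_force: [-3.3, -5.4, 6.9]
gripper_width: 0.453
grasp_force: 64.1
time: 5.2
tool_pos: [0.6397, 0.168, 0.0598]
tool_rot: [0.001, 0.999, -0.051, 0.002]
contact_force: [0.8, -6.1, 2.7]
gripper_width: 0.454
grasp_force: 63.8
```

```bash
python3 -m crank '[{"x":0.15,"y":0,"z":0,"turn":0},{"x":0.15,"y":0,"z":0,"turn":0},{"x":0,"y":0,"z":0,"turn":0},{"x":0,"y":0,"z":0,"turn":0}]'
python3 -m crank '[{"x":0,"y":0,"z":0,"turn":0},{"x":0,"y":0,"z":0,"turn":0},{"x":0,"y":0,"z":0,"turn":0},{"x":0,"y":0,"z":0,"turn":0},{"x":0,"y":0,"z":0,"turn":0}]' 100
python3 -m crank '[{"x":-1,"y":0,"z":-4,"turn":0},{"x":-1.6,"y":0,"z":-4,"turn":0},{"x":-2,"y":0,"z":-4,"turn":0},{"x":-2,"y":0,"z":-4,"turn":0},{"x":-2,"y":0,"z":0,"turn":0}]'
python3 -m crank '[{"x":0,"y":0,"z":0,"turn":0},{"x":0,"y":0,"z":0,"turn":0}]'
cat > fix.py <<'E'
import sys
from meas import *
f=grab("wrist",sys.argv[1]); C=cloud(f); box=(.45,.75,0,.34); yw=-.101
fx=np.array([np.cos(yw),np.sin(yw)]); fy=np.array([-fx[1],fx[0]])
for nm,z0,z1 in(("bar",.0465,.0535),("tab",.080,.088),("floor",.007,.0155),("worked",.030,.0385)):
    for m in big(band(C,z0,z1,box))[:5]:
        P=C[m]; c,w,h,a=rect(P[:,:2]); x=P[:,:2]@fx;y=P[:,:2]@fy
        print(nm,"c",c.round(4),"wh",round(w,1),round(h,1),"ang",round(a,4),"z",np.median(P[:,2]).round(4),m.sum(),"fx",np.percentile(x,[.3,99.7]).round(4),"fy",np.percentile(y,[.3,99.7]).round(4))
E
python3 fix.py w3
```

```text
time: 5.6
tool_pos: [0.6418, 0.1678, 0.0598]
tool_rot: [0.002, 0.999, -0.05, 0.001]
contact_force: [-1.3, -5.2, 4.8]
gripper_width: 0.452
grasp_force: 64.0
time: 6.1
tool_pos: [0.6404, 0.1697, 0.0572]
tool_rot: [-0.0, 0.999, -0.05, -0.0]
contact_force: [0.1, -0.0, 0.4]
gripper_width: 1.0
grasp_force: 0.0
time: 6.6
tool_pos: [0.5578, 0.179, 0.2255]
tool_rot: [-0.002, 0.999, -0.051, 0.006]
contact_force: [0.3, 0.3, 1.0]
gripper_width: 1.003
grasp_force: 0.0
time: 6.8
tool_pos: [0.5547, 0.1781, 0.2166]
tool_rot: [0.0, 0.999, -0.05, -0.0]
contact_force: [-1.0, -0.3, -0.3]
gripper_width: 1.0
grasp_force: 0.0
bar c [0.6409 0.1686] wh 245.8 25.4 ang 1.4708 z 0.0498 12263 fx [0.6078 0.6333] fy [0.1105 0.354 ]
bar c [0.6478 0.3387] wh 27.3 2.1 ang 0.0243 z 0.0501 179 fx [0.5968 0.6239] fy [0.4003 0.4045]
tab c [0.6409 0.1685] wh 39.1 11.4 ang 1.4705 z 0.0834 1222 fx [0.615  0.6263] fy [0.2128 0.2517]
tab c [0.6721 0.3355] wh 13.8 8.8 ang 0.0113 z 0.0849 417 fx [0.6277 0.6418] fy [0.3972 0.4064]
tab c [0.7019 0.3356] wh 11.4 8.6 ang 0.0118 z 0.0848 365 fx [0.6589 0.6703] fy [0.3999 0.4091]
tab
[... 195 characters left out ...]
loor c [0.5602 0.1766] wh 82.9 49.3 ang -0.1004 z 0.0108 4986 fx [0.4984 0.5808] fy [0.2077 0.2568]
floor c [0.5524 0.1003] wh 82.9 48.7 ang -0.1001 z 0.0108 4921 fx [0.4984 0.5808] fy [0.1315 0.1795]
floor c [0.6672 0.3277] wh 114.5 24.7 ang -0.0003 z 0.0114 4373 fx [0.5741 0.6867] fy [0.3764 0.41  ]
floor c [0.6604 0.1666] wh 251.4 7.8 ang 1.4706 z 0.0107 3517 fx [0.6363 0.6441] fy [0.108  0.3565]
worked c [0.5686 0.2524] wh 79.1 46.4 ang -0.1007 z 0.0346 4665 fx [0.5011 0.5796] fy [0.2854 0.3311]
worked c [0.6453 0.3389] wh 46.2 2.2 ang 0.0003 z 0.0342 339 fx [0.5849 0.6307] fy [0.3994 0.4052]
worked c [0.7126 0.3392] wh 6.9 1.5 ang 0.0036 z 0.0348 62 fx [0.6714 0.6781] fy [0.4086 0.4103]
```

Keeper is 43 mm farther back. Pocket b is at (0.5602, 0.1766), c at (0.5524, 0.1003), and the machined blank at (0.5686, 0.2524), all 83×49 mm pockets as they should be. Now I pick the machined blank.

```bash
python3 -m crank '[{"x":0,"y":-3.77,"z":0,"turn":0},{"x":0,"y":-3.77,"z":2,"turn":0},{"x":0,"y":0,"z":4,"turn":0},{"x":0,"y":0,"z":4,"turn":0},{"x":0,"y":0,"z":4,"turn":0}]' 100 >/dev/null
python3 -m crank '[{"x":0,"y":0,"z":2.5,"turn":0},{"x":0,"y":0,"z":1,"turn":0},{"x":0,"y":0,"z":0,"turn":0},{"x":0,"y":0,"z":0,"turn":0}]'
python3 - <<'E'
from h import *
move([.5626,.2527,.024],-.1005)
E
```

```text
time: 7.75
tool_pos: [0.5636, 0.2533, 0.0432]
tool_rot: [-0.0, 0.999, -0.051, 0.001]
contact_force: [0.1, 0.2, -0.1]
gripper_width: 1.004
grasp_force: 0.0
shift cm [-0.1   0.07  1.92] turn -0.0009404156794559082 yaw now -0.1014 tilt [ 1.3e-03 -5.0e-04 -1.0e+00] tcp [0.5636 0.2533 0.0432] t 7.8
```

```bash
python3 -m crank '[{"x":-0.1,"y":0,"z":1.2,"turn":0},{"x":0,"y":0.05,"z":0.7,"turn":0},{"x":0,"y":0,"z":0,"turn":0},{"x":0,"y":0,"z":0,"turn":0}]'
python3 -m crank '[{"x":0,"y":0,"z":0,"turn":0},{"x":0,"y":0,"z":0,"turn":0},{"x":0,"y":0,"z":0,"turn":0},{"x":0,"y":0,"z":0,"turn":0},{"x":0,"y":0,"z":0,"turn":0}]' 0
python3 -m crank '[{"x":0,"y":0,"z":-0.5,"turn":0},{"x":0,"y":0,"z":-1,"turn":0},{"x":0,"y":0,"z":-1.5,"turn":0},{"x":0,"y":0,"z":0,"turn":0}]'
```

```text
time: 8.15
tool_pos: [0.5614, 0.2527, 0.0232]
tool_rot: [0.0, 0.999, -0.051, -0.0]
contact_force: [0.0, -0.4, -0.5]
gripper_width: 1.001
grasp_force: 0.0
time: 8.65
tool_pos: [0.5622, 0.2529, 0.0241]
tool_rot: [-0.0, 0.999, -0.051, 0.001]
contact_force: [0.5, -0.8, 3.2]
gripper_width: 0.514
grasp_force: 62.8
time: 9.05
tool_pos: [0.5634, 0.2534, 0.0566]
tool_rot: [-0.001, 0.999, -0.051, 0.002]
contact_force: [1.0, 0.7, -0.9]
gripper_width: 0.519
grasp_force: 62.4
```

```bash
python3 -m crank '[{"x":0,"y":0,"z":-3.5,"turn":0},{"x":0,"y":0,"z":-3.5,"turn":0},{"x":0,"y":0,"z":-3.5,"turn":0},{"x":0,"y":0,"z":-1,"turn":-0.093},{"x":0,"y":0,"z":0,"turn":-0.093}]'
python3 -m crank '[{"x":-0.73,"y":4.45,"z":0,"turn":0},{"x":-0.73,"y":4.45,"z":0,"turn":0},{"x":-0.73,"y":4.45,"z":0,"turn":0},{"x":-0.73,"y":4.45,"z":0,"turn":0},{"x":-0.73,"y":4.45,"z":0,"turn":0}]'
python3 -m crank '[{"x":-0.73,"y":4.45,"z":0,"turn":0},{"x":-0.73,"y":4.45,"z":0,"turn":0},{"x":-0.73,"y":4.45,"z":0,"turn":0},{"x":-0.73,"y":4.45,"z":0,"turn":0},{"x":-0.73,"y":4.45,"z":0,"turn":0}]'
python3 -m crank '[{"x":-0.73,"y":4.45,"z":0,"turn":0},{"x":-0.73,"y":4.45,"z":0,"turn":0},{"x":-0.73,"y":4.45,"z":0,"turn":0},{"x":-0.73,"y":4.45,"z":0,"turn":0},{"x":0,"y":0,"z":0,"turn":0}]'
python3 - <<'E'
from h import *
move([.511,-.4218,.02],.085)
E
```

```text
time: 9.55
tool_pos: [0.5633, 0.2533, 0.1724]
tool_rot: [-0.001, 0.999, 0.044, 0.003]
contact_force: [0.3, -0.4, -0.7]
gripper_width: 0.52
grasp_force: 62.4
time: 10.05
tool_pos: [0.5435, 0.0264, 0.1686]
tool_rot: [0.0, 0.999, 0.043, 0.0]
contact_force: [0.3, 0.0, -0.9]
gripper_width: 0.516
grasp_force: 62.4
time: 10.55
tool_pos: [0.5259, -0.1986, 0.1686]
tool_rot: [0.0, 0.999, 0.042, 0.0]
contact_force: [-0.0, 0.1, -0.7]
gripper_width: 0.513
grasp_force: 62.4
time: 11.05
tool_pos: [0.5113, -0.3817, 0.1686]
tool_rot: [0.001, 0.999, 0.04, 0.0]
contact_force: [0.1, 0.1, -1.3]
gripper_width: 0.52
grasp_force: 62.4
shift cm [-0.35  3.96 14.87] turn -0.00549763546506421 yaw now 0.0795 tilt [ 1.0e-04  2.4e-03 -1.0e+00] tcp [ 0.5113 -0.3817  0.1686] t 11.1
```

```bash
python3 -m crank '[{"x":-0.15,"y":2,"z":0,"turn":-0.005},{"x":-0.2,"y":1.96,"z":1,"turn":0},{"x":0,"y":0,"z":3.5,"turn":0},{"x":0,"y":0,"z":3.5,"turn":0},{"x":0,"y":0,"z":3.5,"turn":0}]' >/dev/null
python3 -m crank '[{"x":0,"y":0,"z":1.5,"turn":0},{"x":0,"y":0,"z":0.7,"turn":0},{"x":0,"y":0,"z":0,"turn":0},{"x":0,"y":0,"z":0,"turn":0}]'
python3 - <<'E'
from h import *
move([.511,-.4218,.017],.085)
E
```

```text
time: 11.95
tool_pos: [0.5136, -0.4174, 0.0335]
tool_rot: [0.001, 0.999, 0.045, 0.001]
contact_force: [-0.3, 0.2, -0.1]
gripper_width: 0.516
grasp_force: 62.4
shift cm [-0.3   0.41  1.65] turn 0.005023656184736103 yaw now 0.09 tilt [ 0.0022  0.0027 -1.    ] tcp [ 0.5136 -0.4174  0.0335] t 11.9
```

Lower the rest, release, go up with partly open fingers, and move to above the chute for a look at tray and lanes.

```bash
python3 -m crank '[{"x":-0.3,"y":0.4,"z":0.7,"turn":0},{"x":0,"y":0,"z":0.6,"turn":0},{"x":0,"y":0,"z":0.3,"turn":0},{"x":0,"y":0,"z":0,"turn":0},{"x":0,"y":0,"z":0,"turn":0}]'
python3 -m crank '[{"x":0,"y":0,"z":0,"turn":0},{"x":0,"y":0,"z":0,"turn":0},{"x":0,"y":0,"z":0,"turn":0},{"x":0,"y":0,"z":0,"turn":0}]' 75
python3 -m crank '[{"x":0,"y":0,"z":-2,"turn":0},{"x":0,"y":0,"z":-4,"turn":0},{"x":0,"y":0,"z":-4,"turn":0},{"x":0,"y":0,"z":-4,"turn":0.04},{"x":0,"y":0,"z":-4,"turn":0}]'
python3 -m crank '[{"x":0,"y":-4.5,"z":0,"turn":0},{"x":0,"y":-4.5,"z":0,"turn":0},{"x":0,"y":-4.5,"z":0,"turn":0},{"x":0,"y":-4.5,"z":0,"turn":0},{"x":0,"y":-4.5,"z":0,"turn":0}]' 0
python3 -m crank '[{"x":0,"y":0,"z":0,"turn":0},{"x":0,"y":0,"z":0,"turn":0}]'
cat > chute.py <<'E'
import sys
from meas import *
def blanks(f,verbose=True):
    C=cloud(f);hsv=cv2.cvtColor(f["im"],cv2.COLOR_RGB2HSV); out=[]
    br=(hsv[...,1]>120)&(hsv[...,0]<25)&(hsv[...,2]<90)&(C[...,0]>.40)&(C[...,0]<.72)&(C[...,1]<.32)&(f["d"]>.15)&(C[...,2]>.015)
    for m in big(br):
        if m.sum()<800: continue
        P=C[m]
        for _ in range(6):
            c=P.mean(0);n=np.linalg.svd(P-c,full_matrices=False)[2][2];n*=np.sign(n[2]);e=(P-c)@n;P=P[abs(e)<max(.0012,1.5*e.std())]
        e1=np.array([n[2],0,-n[0]]);e1/=np.linalg.norm(e1);e2=np.cross(n,e1)
        c2,w,h,a=rect(np.c_[(P-c)@e1,(P-c)@e2]); cc=c+c2[0]*e1+c2[1]*e2
        ax=np.cos(a)*e1+np.sin(a)*e2
        print("blank top c",cc.round(4),"wh",round(w,1),round(h,1),"ang",round(a,4),"n",n.round(3),len(P),"front end",(cc-ax*w/2000).round(4)); out.append((cc,ax,n))
    return out
if __name__=="__main__": blanks(grab("wrist",sys.argv[1])); move([.5,-.19,.2],.0463)
E
python3 chute.py w4
```

```text
time: 12.45
tool_pos: [0.5097, -0.4207, 0.0151]
tool_rot: [-0.0, 0.999, 0.045, -0.0]
contact_force: [-0.0, -0.4, -1.0]
gripper_width: 0.517
grasp_force: 62.4
time: 12.85
tool_pos: [0.5098, -0.4207, 0.0154]
tool_rot: [0.0, 0.999, 0.045, 0.0]
contact_force: [0.1, -0.2, -0.4]
gripper_width: 0.752
grasp_force: 0.0
time: 13.35
tool_pos: [0.5096, -0.4205, 0.197]
tool_rot: [0.0, 1.0, 0.025, 0.0]
contact_force: [0.4, -0.3, -0.1]
gripper_width: 0.745
grasp_force: 0.0
time: 13.85
tool_pos: [0.4982, -0.1943, 0.1954]
tool_rot: [0.0, 1.0, 0.025, 0.0]
contact_force: [-0.1, -0.1, 0.4]
gripper_width: -0.001
grasp_force: 0.0
time: 14.05
tool_pos: [0.4987, -0.1953, 0.1956]
tool_rot: [0.0, 1.0, 0.026, 0.0]
contact_force: [-0.1, -0.9, 0.3]
gripper_width: -0.002
grasp_force: 0.0
blank top c [ 0.4826 -0.1119  0.0685] wh 79.6 45.7 ang 0.0525 n [-0.171 -0.011  0.985] 4895 front end [ 0.4434 -0.114   0.0617]
blank top c [ 0.4865 -0.1886  0.0686] wh 79.0 44.7 ang 0.0565 n [-0.171 -0.006  0.985] 4950 front end [ 0.4476 -0.1909  0.0619]
blank top c [ 0.5166 -0.4184  0.0257] wh 79.1 46.0 ang 0.0991 n [0.003 0.006 1.   ] 4079 front end [ 0.4772 -0.4223  0.0259]
shift cm [ 0.16 -0.61 -0.44] turn 0.003944786978732129 yaw now 0.0502 tilt [ 5.e-04  9.e-04 -1.e+00] tcp [ 0.4987 -0.1962  0.1956] t 14.1
```

View pics/w4.png

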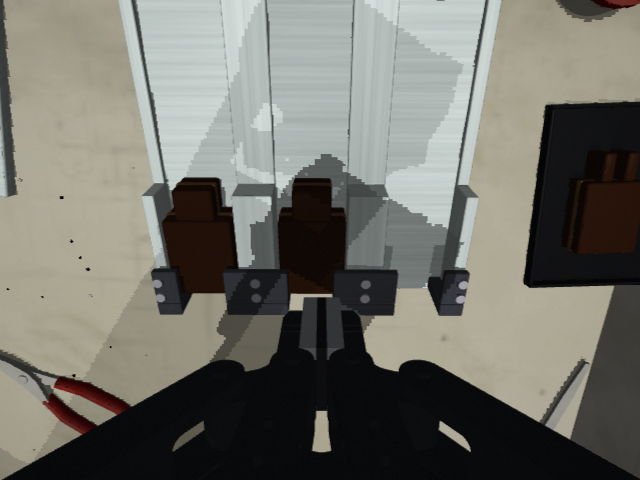

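The machined blank lies flat in the tray at (0.517, −0.418), blanks a and b are still at their stops, and the closed fingers show at (320,330). I'll turn a quarter so that only the 22 mm pad width goes through the 32 mm gate gap, then push.

```bash
python3 -m crank '[{"x":-3.2,"y":-2.84,"z":0,"turn":0},{"x":-3.2,"y":-2.84,"z":0,"turn":0},{"x":-3.2,"y":-2.84,"z":0,"turn":0},{"x":0,"y":0,"z":0,"turn":-0.14},{"x":0,"y":0,"z":0,"turn":-0.14}]' 0 >/dev/null
python3 -m crank '[{"x":0,"y":0,"z":0,"turn":-0.14},{"x":0,"y":0,"z":0,"turn":-0.14},{"x":0,"y":0,"z":0,"turn":-0.14},{"x":0,"y":0,"z":0,"turn":-0.14},{"x":0,"y":0,"z":0,"turn":-0.14}]' >/dev/null
python3 -m crank '[{"x":0,"y":0,"z":0,"turn":-0.14},{"x":0,"y":0,"z":0,"turn":-0.14},{"x":0,"y":0,"z":0,"turn":-0.14},{"x":0,"y":0,"z":0,"turn":-0.14},{"x":0,"y":0,"z":0,"turn":0}]'
python3 - <<'E'
from h import *
move([.3984,-.116,.045],1.617)
E
```

```text
time: 15.6
tool_pos: [0.3986, -0.1169, 0.1955]
tool_rot: [0.0, 0.701, 0.713, -0.0]
contact_force: [0.3, -0.0, -0.1]
gripper_width: 0.001
grasp_force: 0.0
shift cm [ 0.1  -0.02 15.05] turn -0.02958464399984151 yaw now 1.5874 tilt [-3.e-04  0.e+00 -1.e+00] tcp [ 0.3986 -0.1169  0.1955] t 15.6
```

```bash
python3 -m crank '[{"x":0.1,"y":0,"z":3.5,"turn":-0.03},{"x":0,"y":0,"z":3.5,"turn":0},{"x":0,"y":0,"z":3.5,"turn":0},{"x":0,"y":0,"z":2.5,"turn":0},{"x":0,"y":0,"z":0,"turn":0}]' >/dev/null
python3 -m crank '[{"x":0,"y":0,"z":0,"turn":0}]'
python3 - <<'E'
from h import *
move([.3984,-.116,.043],1.617)
E
```

```text
time: 16.2
tool_pos: [0.3986, -0.1153, 0.0657]
tool_rot: [-0.0, 0.691, 0.723, -0.0]
contact_force: [-0.3, 0.2, 0.8]
gripper_width: 0.003
grasp_force: 0.0
shift cm [-0.07 -0.02  2.27] turn 0.00014868157909009305 yaw now 1.6171 tilt [ 1.e-04 -3.e-04 -1.e+00] tcp [ 0.3986 -0.1153  0.0657] t 16.2
```

```bash
python3 -m crank '[{"x":-0.07,"y":0,"z":1.2,"turn":0},{"x":0,"y":0,"z":1.0,"turn":0},{"x":0,"y":1,"z":0,"turn":0},{"x":0,"y":1,"z":0,"turn":0},{"x":0,"y":1,"z":0,"turn":0}]'
python3 -m crank '[{"x":0,"y":0,"z":0,"turn":0},{"x":0,"y":0,"z":0,"turn":0}]'
```

```text
time: 16.7
tool_pos: [0.4299, -0.114, 0.0438]
tool_rot: [0.001, 0.69, 0.724, 0.0]
contact_force: [-2.1, -0.1, 2.3]
gripper_width: -0.002
grasp_force: 1.7
time: 16.9
tool_pos: [0.429, -0.1139, 0.0435]
tool_rot: [0.0, 0.689, 0.724, 0.0]
contact_force: [-0.4, 0.1, 0.1]
gripper_width: -0.005
grasp_force: 0.0
```

```bash
python3 -m crank '[{"x":0,"y":0.8,"z":-0.14,"turn":0},{"x":0,"y":1,"z":-0.18,"turn":0},{"x":0,"y":1,"z":-0.18,"turn":0},{"x":0,"y":1,"z":-0.18,"turn":0},{"x":0,"y":1,"z":-0.18,"turn":0}]'
python3 -m crank '[{"x":0,"y":1,"z":-0.18,"turn":0},{"x":0,"y":1,"z":-0.18,"turn":0},{"x":0,"y":0.4,"z":-0.07,"turn":0},{"x":0,"y":0,"z":0,"turn":0},{"x":0,"y":0,"z":0,"turn":0}]'
```

```text
time: 17.4
tool_pos: [0.4774, -0.1115, 0.0521]
tool_rot: [0.0, 0.69, 0.724, 0.0]
contact_force: [-0.7, -0.5, -0.5]
gripper_width: -0.003
grasp_force: 0.3
time: 17.9
tool_pos: [0.5003, -0.1103, 0.0561]
tool_rot: [-0.0, 0.69, 0.724, 0.0]
contact_force: [-0.1, 0.3, -0.1]
gripper_width: -0.002
grasp_force: 0.0
```

```bash
python3 -m crank '[{"x":0,"y":-1,"z":-2,"turn":0},{"x":0,"y":-1,"z":-3,"turn":0},{"x":-2.57,"y":-2.7,"z":-2,"turn":0},{"x":-2.57,"y":-2.7,"z":0,"turn":0},{"x":-2.57,"y":-2.7,"z":0,"turn":0}]' >/dev/null
python3 -m crank '[{"x":0,"y":0,"z":3,"turn":0},{"x":0,"y":0,"z":3,"turn":0},{"x":0,"y":0,"z":1,"turn":0},{"x":0,"y":0,"z":0,"turn":0}]'
python3 - <<'E'
from h import *
move([.4026,-.192,.043],1.617)
E
```

```text
time: 18.8
tool_pos: [0.4017, -0.1913, 0.0544]
tool_rot: [-0.002, 0.69, 0.724, -0.0]
contact_force: [0.5, -0.1, 0.4]
gripper_width: -0.003
grasp_force: 0.0
shift cm [-0.08  0.09  1.14] turn 0.00268513723422914 yaw now 1.6197 tilt [ 0.0026 -0.0033 -1.    ] tcp [ 0.4017 -0.1913  0.0544] t 18.8
```

```bash
python3 -m crank '[{"x":-0.05,"y":0,"z":1.1,"turn":0},{"x":0,"y":1,"z":0,"turn":0},{"x":0,"y":1,"z":0,"turn":0},{"x":0,"y":1,"z":0,"turn":0},{"x":0,"y":0,"z":0,"turn":0}]'
python3 -m crank '[{"x":0,"y":0.8,"z":-0.14,"turn":0},{"x":0,"y":1,"z":-0.18,"turn":0},{"x":0,"y":1,"z":-0.18,"turn":0},{"x":0,"y":1,"z":-0.18,"turn":0},{"x":0,"y":1,"z":-0.18,"turn":0}]'
python3 -m crank '[{"x":0,"y":1,"z":-0.18,"turn":0},{"x":0,"y":1,"z":-0.18,"turn":0},{"x":0,"y":0.4,"z":-0.07,"turn":0},{"x":0,"y":0,"z":0,"turn":0},{"x":0,"y":0,"z":0,"turn":0}]'
python3 -m crank '[{"x":0,"y":-1,"z":-2,"turn":0.04},{"x":0,"y":-1,"z":-3,"turn":0.14},{"x":0,"y":0,"z":-3,"turn":0.14},{"x":0,"y":0,"z":-3,"turn":0.14},{"x":0,"y":0,"z":-3,"turn":0.14}]'
python3 -m crank '[{"x":0,"y":0,"z":0,"turn":0.14},{"x":0,"y":0,"z":0,"turn":0.14},{"x":0,"y":0,"z":0,"turn":0.14},{"x":0,"y":0,"z":0,"turn":0.14},{"x":0,"y":0,"z":0,"turn":0.14}]'  >/dev/null
python3 -m crank '[{"x":0,"y":0,"z":0,"turn":0.14},{"x":0,"y":0,"z":0,"turn":0.14},{"x":0,"y":0,"z":0,"turn":0},{"x":0,"y":0,"z":0,"turn":0}]' 100
python3 chute.py w5
```

```text
time: 19.3
tool_pos: [0.4353, -0.1917, 0.0462]
tool_rot: [0.001, 0.689, 0.725, 0.0]
contact_force: [0.4, -0.3, -0.1]
gripper_width: -0.0
grasp_force: 0.0
time: 19.8
tool_pos: [0.482, -0.1889, 0.0539]
tool_rot: [-0.0, 0.69, 0.724, 0.0]
contact_force: [-1.0, -0.7, 2.1]
gripper_width: -0.002
grasp_force: 1.1
time: 20.3
tool_pos: [0.5052, -0.1877, 0.0579]
tool_rot: [0.0, 0.69, 0.724, 0.0]
contact_force: [0.1, -0.3, -0.4]
gripper_width: 0.002
grasp_force: 0.0
time: 20.8
tool_pos: [0.4847, -0.1883, 0.1991]
tool_rot: [0.0, 0.874, 0.485, 0.0]
contact_force: [0.0, -0.2, 0.2]
gripper_width: 0.001
grasp_force: 0.0
time: 21.7
tool_pos: [0.4849, -0.1884, 0.1979]
tool_rot: [-0.0, 1.0, 0.021, 0.0]
contact_force: [-0.5, 0.6, -0.3]
gripper_width: 0.676
grasp_force: 0.0
blank top c [ 0.5604 -0.1849  0.0817] wh 79.0 44.7 ang 0.0456 n [-0.173 -0.007  0.985] 8009 front end [ 0.5215 -0.1867  0.0749]
blank top c [ 0.5116 -0.1092  0.0737] wh 78.9 45.7 ang 0.0494 n [-0.172 -0.009  0.985] 6339 front end [ 0.4728 -0.1111  0.0669]
blank top c [ 0.5164 -0.4154  0.0257] wh 79.3 41.0 ang 0.0897 n [0.006 0.006 1.   ] 3245 front end [ 0.4769 -0.419   0.026 ]
shift cm [ 1.5   0.23 -0.21] turn -0.004241422037708942 yaw now 0.0421 tilt [ 0.e+00 -1.e-04 -1.e+00] tcp [ 0.485  -0.1884  0.1979] t 21.8
```

View pics/w5.png

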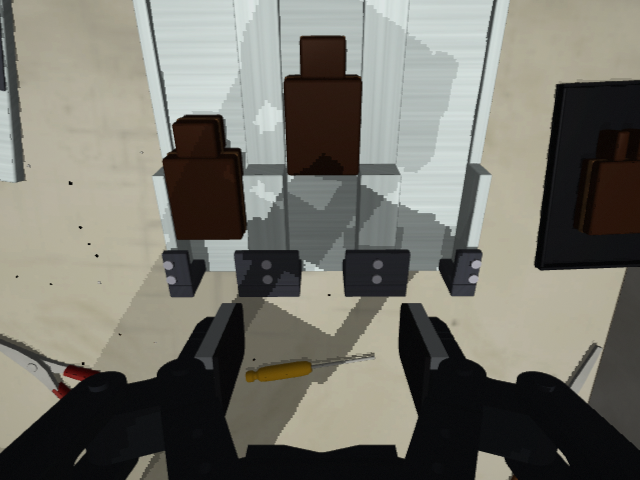

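Blank b is up where it can be gripped: square end at about (323,172), centre (0.5604, −0.1849). Blank a has been set back to only about 30 mm up, at (205,195), so it gets pushed again later. Picking b now.

```bash
python3 -m crank '[{"x":3.7,"y":0,"z":0,"turn":-0.004},{"x":3.7,"y":0,"z":0,"turn":0},{"x":0,"y":0,"z":3.5,"turn":0},{"x":0,"y":0,"z":3.5,"turn":0},{"x":0,"y":0,"z":2,"turn":0}]' 75 >/dev/null
python3 -m crank '[{"x":0,"y":0,"z":1,"turn":0},{"x":0,"y":0,"z":0,"turn":0},{"x":0,"y":0,"z":0,"turn":0}]'
python3 - <<'E'
from h import *
move([.5588,-.1850,.066],.046)
E
```

```text
time: 22.55
tool_pos: [0.5598, -0.1857, 0.0993]
tool_rot: [0.0, 1.0, 0.022, 0.001]
contact_force: [0.2, -0.2, 0.8]
gripper_width: 0.749
grasp_force: 0.0
shift cm [-0.1  -0.08  3.33] turn -0.00174326001905456 yaw now 0.0443 tilt [ 1.7e-03  9.0e-04 -1.0e+00] tcp [ 0.5598 -0.1857  0.0993] t 22.6
```

```bash
python3 -m crank '[{"x":-0.1,"y":-0.08,"z":1.5,"turn":0},{"x":0,"y":0,"z":1,"turn":0},{"x":0,"y":0,"z":0.7,"turn":0},{"x":0,"y":0,"z":0,"turn":0},{"x":0,"y":0,"z":0,"turn":0}]'
python3 -m crank '[{"x":0,"y":0,"z":0,"turn":0},{"x":0,"y":0,"z":0,"turn":0},{"x":0,"y":0,"z":0,"turn":0},{"x":0,"y":0,"z":0,"turn":0},{"x":0,"y":0,"z":0,"turn":0}]' 0
python3 -m crank '[{"x":0,"y":0,"z":-1,"turn":0},{"x":0,"y":0,"z":-2,"turn":0},{"x":0,"y":0,"z":-3,"turn":0},{"x":0,"y":0,"z":-3,"turn":0.14},{"x":0,"y":0,"z":0,"turn":0}]'
```

```text
time: 23.05
tool_pos: [0.5579, -0.1845, 0.0658]
tool_rot: [-0.0, 1.0, 0.022, -0.0]
contact_force: [-0.5, -0.7, -0.1]
gripper_width: 0.746
grasp_force: 0.0
time: 23.55
tool_pos: [0.5588, -0.1849, 0.0671]
tool_rot: [0.0, 1.0, 0.022, 0.001]
contact_force: [0.2, 0.6, 4.7]
gripper_width: 0.52
grasp_force: 63.5
time: 24.05
tool_pos: [0.5605, -0.1856, 0.1613]
tool_rot: [0.002, 0.999, -0.049, 0.004]
contact_force: [-0.3, -1.6, -1.1]
gripper_width: 0.519
grasp_force: 62.9
```

```bash
python3 -m crank '[{"x":-0.58,"y":-4.05,"z":0,"turn":0},{"x":-0.58,"y":-4.05,"z":0,"turn":0},{"x":-0.58,"y":-4.05,"z":0,"turn":0},{"x":-0.58,"y":-4.05,"z":0,"turn":0},{"x":-0.58,"y":-4.05,"z":0,"turn":0}]' >/dev/null
python3 -m crank '[{"x":-0.58,"y":-4.05,"z":0,"turn":0},{"x":-0.58,"y":-4.05,"z":2,"turn":0},{"x":0,"y":0,"z":2,"turn":0},{"x":0,"y":0,"z":0,"turn":0},{"x":0,"y":0,"z":0,"turn":0}]'
cat > hold.py <<'E'
import sys
from meas import *
yw=-.1004; fx=np.array([np.cos(yw),np.sin(yw)]); fy=np.array([-fx[1],fx[0]])
f=grab("wrist",sys.argv[1]); C=cloud(f); hsv=cv2.cvtColor(f["im"],cv2.COLOR_RGB2HSV)
br=(hsv[...,1]>120)&(hsv[...,0]<25)&(hsv[...,2]<110)&(C[...,1]>0)&(C[...,1]<.32)&(C[...,0]<.65)&(C[...,2]>f["tp"][2]-.02)
m=big(br)[0]; P=C[m]
for _ in range(6):
    c=P.mean(0);n=np.linalg.svd(P-c,full_matrices=False)[2][2];n*=np.sign(n[2]);e=(P-c)@n;P=P[abs(e)<max(.0012,1.5*e.std())]
x=P[:,:2]@fx;y=P[:,:2]@fy; tip=x.max()
print("n",n.round(3),"pitch",np.degrees(np.arcsin(-n[:2]@fx)).round(1),"roll",np.degrees(np.arcsin(n[:2]@fy)).round(1),"npix",len(P),"tip fx",np.percentile(x,99.7).round(4),"x0",x.min().round(4))
X=np.linspace(x.min()+.003,np.percentile(x,99.7)-.003,9)
for a,b in zip(X[:-1],X[1:]):
    k=(x>a)&(x<b); q=np.percentile(y[k],[1,99]) if k.sum()>30 else (0,0); print(round((a+b)/2,4),np.round(q,4),"mid",np.round(np.mean(q),4),"w",np.round(q[1]-q[0],4),"z",P[k,2].mean().round(4))
move([0,0,0],-.1004); s=manip.state(); print("tcp fx,fy",(s["tool_pos"][:2]@fx).round(4),(s["tool_pos"][:2]@fy).round(4))
E
python3 hold.py w6
```

```text
time: 25.05
tool_pos: [0.5438, 0.1013, 0.1148]
tool_rot: [0.0, 0.999, -0.048, -0.001]
contact_force: [-0.7, -0.8, -0.2]
gripper_width: 0.522
grasp_force: 62.9
n [-0.167  0.017  0.986] pitch 9.7 roll 0.0 npix 19145 tip fx 0.5719 x0 0.4934
0.501 [0.1342 0.1779] mid 0.1561 w 0.0437 z 0.1241
0.51 [0.1342 0.1779] mid 0.1561 w 0.0437 z 0.1256
0.5191 [0.1344 0.178 ] mid 0.1562 w 0.0437 z 0.1272
0.5281 [0.1345 0.1779] mid 0.1562 w 0.0434 z 0.1287
0.5372 [0.1346 0.178 ] mid 0.1563 w 0.0434 z 0.1303
0.5462 [0.1345 0.1782] mid 0.1563 w 0.0437 z 0.1318
0.5553 [0.1438 0.1687] mid 0.1563 w 0.0248 z 0.1334
0.5643 [0.144  0.1686] mid 0.1563 w 0.0246 z 0.1349
shift cm [-53.25  15.29  11.63] turn 0.004061172548214476 yaw now -0.0963 tilt [-4.e-04  2.e-04 -1.e+00] tcp [0.5448 0.101  0.1161] t 25.1
tcp fx,fy 0.532 0.1551
```

View pics/w6.png

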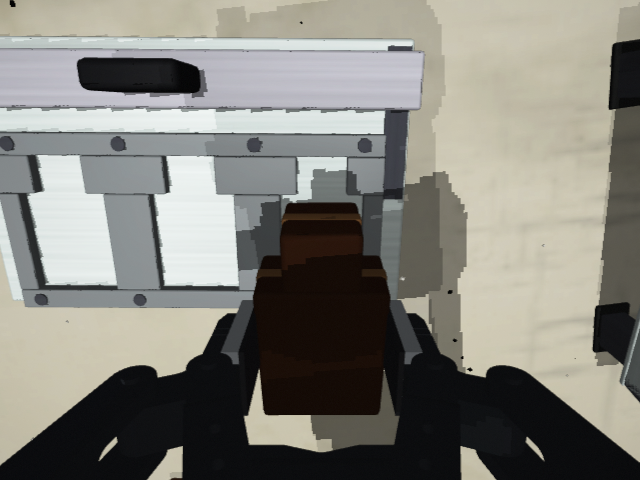

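The held blank is pitched 10° as it came off the slope: top at (322,300), its tongue at (322,250) pointing at the right pocket's slot. Small corrections, then lower until the square end is just above the pocket floor.

```bash
python3 -m crank '[{"x":0.19,"y":0.07,"z":2,"turn":0.004},{"x":0,"y":0,"z":2,"turn":0},{"x":0,"y":0,"z":2,"turn":0},{"x":0,"y":0,"z":0.8,"turn":0},{"x":0,"y":0,"z":0,"turn":0}]' >/dev/null
python3 -m crank '[{"x":0,"y":0,"z":0,"turn":0},{"x":0,"y":0,"z":0,"turn":0}]'
python3 hold.py w7
```

```text
time: 25.8
tool_pos: [0.548, 0.1005, 0.0498]
tool_rot: [-0.0, 0.999, -0.05, 0.001]
contact_force: [-0.1, 0.7, -1.2]
gripper_width: 0.522
grasp_force: 62.9
n [-0.173  0.017  0.985] pitch 10.0 roll -0.0 npix 19162 tip fx 0.5759 x0 0.4976
0.5051 [0.1341 0.1776] mid 0.1559 w 0.0436 z 0.0588
0.5141 [0.1341 0.1778] mid 0.1559 w 0.0436 z 0.0604
0.5232 [0.134  0.1776] mid 0.1558 w 0.0436 z 0.062
0.5322 [0.1341 0.1775] mid 0.1558 w 0.0434 z 0.0637
0.5412 [0.1341 0.1776] mid 0.1559 w 0.0435 z 0.0653
0.5503 [0.134  0.1777] mid 0.1559 w 0.0437 z 0.0667
0.5593 [0.1434 0.1681] mid 0.1558 w 0.0246 z 0.0684
0.5683 [0.1435 0.1681] mid 0.1558 w 0.0246 z 0.07
shift cm [-53.51  15.5    4.82] turn 2.060287943472794e-05 yaw now -0.1004 tilt [ 2.6e-03 -4.0e-04 -1.0e+00] tcp [0.5478 0.1006 0.0496] t 25.9
tcp fx,fy 0.535 0.155
```

```bash
python3 -m crank '[{"x":-0.22,"y":0.03,"z":0.3,"turn":0},{"x":0,"y":0,"z":0.4,"turn":0},{"x":0,"y":0,"z":0.4,"turn":0},{"x":0,"y":0,"z":0.3,"turn":0},{"x":0,"y":0,"z":0,"turn":0}]' >/dev/null
python3 -m crank '[{"x":0,"y":0,"z":0,"turn":0},{"x":0,"y":0,"z":0,"turn":0}]'
python3 hold.py w8
```

```text
time: 26.55
tool_pos: [0.545, 0.1006, 0.0342]
tool_rot: [-0.0, 0.999, -0.05, 0.001]
contact_force: [4.6, 0.1, -2.3]
gripper_width: 0.516
grasp_force: 62.8
n [-0.178  0.017  0.984] pitch 10.3 roll -0.1 npix 19005 tip fx 0.5729 x0 0.4952
0.5027 [0.1337 0.1774] mid 0.1556 w 0.0437 z 0.0431
0.5116 [0.1337 0.1774] mid 0.1556 w 0.0437 z 0.0448
0.5206 [0.1338 0.1774] mid 0.1556 w 0.0436 z 0.0464
0.5296 [0.1339 0.1773] mid 0.1556 w 0.0434 z 0.0481
0.5385 [0.1339 0.1773] mid 0.1556 w 0.0434 z 0.0497
0.5475 [0.1337 0.1774] mid 0.1556 w 0.0437 z 0.0512
0.5564 [0.1432 0.1679] mid 0.1556 w 0.0246 z 0.053
0.5654 [0.1433 0.1679] mid 0.1556 w 0.0246 z 0.0546
shift cm [-53.23  15.46   3.34] turn 0.000160016414851194 yaw now -0.1002 tilt [ 1.5e-03 -2.0e-04 -1.0e+00] tcp [0.545  0.1006 0.0342] t 26.6
tcp fx,fy 0.5322 0.1547
```

```bash
python3 -m crank '[{"x":0.12,"y":0,"z":0,"turn":0},{"x":0,"y":0,"z":0.05,"turn":0},{"x":0,"y":0,"z":0,"turn":0}]'
python3 -m crank '[{"x":0,"y":0,"z":0,"turn":0},{"x":0,"y":0,"z":0,"turn":0},{"x":0,"y":0,"z":0,"turn":0},{"x":0,"y":0,"z":0,"turn":0}]' 72
python3 hold.py w9
```

```text
time: 26.9
tool_pos: [0.5454, 0.1005, 0.0335]
tool_rot: [0.0, 0.999, -0.05, -0.0]
contact_force: [1.0, -0.5, 0.4]
gripper_width: 0.521
grasp_force: 62.9
time: 27.3
tool_pos: [0.5455, 0.1005, 0.0335]
tool_rot: [0.0, 0.999, -0.05, -0.0]
contact_force: [0.1, -0.2, -0.3]
gripper_width: 0.72
grasp_force: 0.0
n [0.001 0.001 1.   ] pitch -0.1 roll 0.1 npix 19619 tip fx 0.5788 x0 0.4997
0.5073 [0.1336 0.1775] mid 0.1556 w 0.0439 z 0.0387
0.5164 [0.1336 0.1775] mid 0.1556 w 0.0438 z 0.0387
0.5255 [0.1336 0.1774] mid 0.1555 w 0.0437 z 0.0387
0.5347 [0.1335 0.1774] mid 0.1555 w 0.0439 z 0.0387
0.5438 [0.1336 0.1775] mid 0.1555 w 0.0439 z 0.0387
0.5529 [0.1336 0.1775] mid 0.1556 w 0.0438 z 0.0386
0.5621 [0.1431 0.1678] mid 0.1554 w 0.0247 z 0.0387
0.5712 [0.1431 0.1677] mid 0.1554 w 0.0246 z 0.0387
shift cm [-53.27  15.45   3.37] turn 0.00021415255024970214 yaw now -0.1002 tilt [-3.e-04  0.e+00 -1.e+00] tcp [0.5455 0.1005 0.0335] t 27.4
tcp fx,fy 0.5327 0.1546
```

Seated flat: pitch −0.1°, top height 39 mm, centred on the pocket to within 0.3 mm. Back to the chute for blank a.

```bash
python3 -m crank '[{"x":0,"y":0,"z":-2,"turn":0},{"x":0,"y":0,"z":-4,"turn":0},{"x":0,"y":0,"z":-4,"turn":0},{"x":0,"y":0,"z":-4,"turn":0},{"x":0,"y":0,"z":-1.5,"turn":0}]' >/dev/null
python3 -m crank '[{"x":-2.08,"y":3.84,"z":0,"turn":0},{"x":-2.08,"y":3.84,"z":0,"turn":0},{"x":-2.08,"y":3.84,"z":0,"turn":0},{"x":-2.08,"y":3.84,"z":0,"turn":0},{"x":-2.08,"y":3.84,"z":0,"turn":0}]' 0 >/dev/null
python3 -m crank '[{"x":-2.08,"y":3.84,"z":0,"turn":0},{"x":0,"y":0,"z":0,"turn":-0.14},{"x":0,"y":0,"z":0,"turn":-0.14},{"x":0,"y":0,"z":0,"turn":-0.14},{"x":0,"y":0,"z":0,"turn":-0.14}]' >/dev/null
python3 -m crank '[{"x":0,"y":0,"z":0,"turn":-0.14},{"x":0,"y":0,"z":0,"turn":-0.14},{"x":0,"y":0,"z":0,"turn":-0.14},{"x":0,"y":0,"z":0,"turn":-0.14},{"x":0,"y":0,"z":0,"turn":-0.14}]' >/dev/null
python3 -m crank '[{"x":0,"y":0,"z":0,"turn":-0.14},{"x":0,"y":0,"z":0,"turn":-0.14},{"x":0,"y":0,"z":0,"turn":-0.14},{"x":0,"y":0,"z":0,"turn":-0.04},{"x":0,"y":0,"z":0,"turn":0}]'
python3 chute.py w10; python3 - <<'E'
from h import *
move([.3984,-.116,.043],1.617)
E
```

```text
time: 29.85
tool_pos: [0.398, -0.1161, 0.1875]
tool_rot: [-0.001, 0.69, 0.724, -0.0]
contact_force: [-0.4, -0.1, -0.2]
gripper_width: -0.0
grasp_force: 0.0
blank top c [ 0.5104 -0.1079  0.0736] wh 79.0 45.4 ang 0.0546 n [-0.173 -0.006  0.985] 6773 front end [ 0.4716 -0.1101  0.0667]
shift cm [-7.87  9.83 -1.25] turn -1.5690895685897503 yaw now 1.6188 tilt [ 8.0e-04 -1.3e-03 -1.0e+00] tcp [ 0.398  -0.1161  0.1877] t 29.9
shift cm [-0.    0.06 14.47] turn 0.0018030850000430032 yaw now 1.6188 tilt [ 8.0e-04 -1.3e-03 -1.0e+00] tcp [ 0.398  -0.1161  0.1877] t 29.9
```

```bash
python3 -m crank '[{"x":0,"y":0,"z":3.5,"turn":0},{"x":0,"y":0,"z":3.5,"turn":0},{"x":0,"y":0,"z":3,"turn":0},{"x":0,"y":0,"z":2,"turn":0},{"x":0,"y":0,"z":0,"turn":0}]' >/dev/null
python3 -m crank '[{"x":0,"y":0,"z":0,"turn":0}]'
```

```text
time: 30.5
tool_pos: [0.3983, -0.1163, 0.0686]
tool_rot: [-0.0, 0.69, 0.724, -0.0]
contact_force: [-0.4, -0.4, 1.9]
gripper_width: -0.002
grasp_force: 0.0
```

```bash
python3 -m crank '[{"x":0,"y":0,"z":1.3,"turn":0},{"x":0,"y":0,"z":1.2,"turn":0},{"x":0,"y":1.5,"z":0,"turn":0},{"x":0,"y":1.5,"z":0,"turn":0},{"x":0,"y":0.8,"z":-0.14,"turn":0}]'
python3 -m crank '[{"x":0,"y":1.2,"z":-0.21,"turn":0},{"x":0,"y":1,"z":-0.18,"turn":0},{"x":0,"y":1,"z":-0.18,"turn":0},{"x":0,"y":1,"z":-0.18,"turn":0},{"x":0,"y":1,"z":-0.18,"turn":0}]'
python3 -m crank '[{"x":0,"y":1,"z":-0.18,"turn":0},{"x":0,"y":0.4,"z":-0.07,"turn":0},{"x":0,"y":0,"z":0,"turn":0},{"x":0,"y":0,"z":0,"turn":0}]'
python3 -m crank '[{"x":0,"y":-1,"z":-2,"turn":0.04},{"x":0,"y":-1,"z":-3,"turn":0.14},{"x":0,"y":0,"z":-3,"turn":0.14},{"x":0,"y":0,"z":-3,"turn":0.14},{"x":0,"y":0,"z":-3,"turn":0.14}]' >/dev/null
python3 -m crank '[{"x":0,"y":0,"z":0,"turn":0.14},{"x":0,"y":0,"z":0,"turn":0.14},{"x":0,"y":0,"z":0,"turn":0.14},{"x":0,"y":0,"z":0,"turn":0.14},{"x":0,"y":0,"z":0,"turn":0.14}]'  >/dev/null
python3 -m crank '[{"x":0,"y":0,"z":0,"turn":0.14},{"x":0,"y":0,"z":0,"turn":0.14},{"x":0,"y":0,"z":0,"turn":0},{"x":0,"y":0,"z":0,"turn":0}]' 75
python3 chute.py w11
```

```text
time: 31.0
tool_pos: [0.4371, -0.1144, 0.0446]
tool_rot: [-0.0, 0.69, 0.724, -0.0]
contact_force: [-0.9, 1.2, 0.3]
gripper_width: 0.0
grasp_force: 0.0
time: 31.5
tool_pos: [0.4889, -0.1119, 0.0543]
tool_rot: [-0.0, 0.69, 0.724, -0.0]
contact_force: [-0.4, -1.7, -0.5]
gripper_width: 0.002
grasp_force: 0.5
time: 31.9
tool_pos: [0.5023, -0.1111, 0.0567]
tool_rot: [-0.0, 0.69, 0.724, 0.0]
contact_force: [-0.5, 0.3, -0.4]
gripper_width: -0.009
grasp_force: 0.0
time: 33.3
tool_pos: [0.4821, -0.1117, 0.1966]
tool_rot: [-0.0, 1.0, 0.021, -0.0]
contact_force: [-0.2, 0.0, -0.5]
gripper_width: 0.681
grasp_force: 0.0
blank top c [ 0.5576 -0.1062  0.0819] wh 79.0 44.7 ang 0.0476 n [-0.172 -0.007  0.985] 8050 front end [ 0.5187 -0.1081  0.0751]
blank top c [0.5514 0.0958 0.0385] wh 79.0 39.1 ang -0.1224 n [ 0.001 -0.011  1.   ] 4926 front end [0.5122 0.1006 0.0386]
shift cm [ 1.45  7.89 -0.33] turn -0.004169732458437325 yaw now 0.0421 tilt [ 1.e-04 -1.e-04 -1.e+00] tcp [ 0.4822 -0.1117  0.1967] t 33.4
```

```bash
python3 -m crank '[{"x":3.7,"y":-0.11,"z":0,"turn":-0.004},{"x":3.7,"y":-0.11,"z":0,"turn":0},{"x":0,"y":0,"z":3.5,"turn":0},{"x":0,"y":0,"z":3.5,"turn":0},{"x":0,"y":0,"z":2,"turn":0}]' 75 >/dev/null
python3 -m crank '[{"x":0,"y":0,"z":1,"turn":0},{"x":0,"y":0,"z":0,"turn":0},{"x":0,"y":0,"z":0,"turn":0}]'
python3 - <<'E'
from h import *
move([.5560,-.1063,.066],.046)
E
```

```text
time: 34.15
tool_pos: [0.5569, -0.1068, 0.098]
tool_rot: [0.0, 1.0, 0.022, 0.001]
contact_force: [0.2, 0.3, 0.3]
gripper_width: 0.745
grasp_force: 0.0
shift cm [-0.1  -0.05  3.2 ] turn -0.0017450330867399 yaw now 0.0443 tilt [ 1.8e-03  6.0e-04 -1.0e+00] tcp [ 0.5569 -0.1068  0.098 ] t 34.1
```

```bash
python3 -m crank '[{"x":-0.1,"y":-0.05,"z":1.4,"turn":0},{"x":0,"y":0,"z":1,"turn":0},{"x":0,"y":0,"z":0.7,"turn":0},{"x":0,"y":0,"z":0,"turn":0},{"x":0,"y":0,"z":0,"turn":0}]'
python3 -m crank '[{"x":0,"y":0,"z":0,"turn":0},{"x":0,"y":0,"z":0,"turn":0},{"x":0,"y":0,"z":0,"turn":0},{"x":0,"y":0,"z":0,"turn":0},{"x":0,"y":0,"z":0,"turn":0}]' 0
python3 -m crank '[{"x":0,"y":0,"z":-1,"turn":0},{"x":0,"y":0,"z":-2,"turn":0},{"x":0,"y":0,"z":-3,"turn":0},{"x":0,"y":0,"z":-3,"turn":0.145},{"x":0,"y":0,"z":0,"turn":0}]'
python3 -m crank '[{"x":0,"y":0,"z":0,"turn":0},{"x":-0.33,"y":-3.98,"z":0,"turn":0},{"x":-0.33,"y":-3.98,"z":0,"turn":0},{"x":-0.33,"y":-3.98,"z":0,"turn":0},{"x":-0.33,"y":-3.98,"z":0,"turn":0}]'
python3 -m crank '[{"x":-0.33,"y":-3.98,"z":0,"turn":0},{"x":-0.33,"y":-3.98,"z":0,"turn":0},{"x":-0.33,"y":-3.98,"z":0,"turn":0},{"x":-0.33,"y":-3.98,"z":0,"turn":0},{"x":-0.33,"y":-3.98,"z":2,"turn":0}]'
python3 -m crank '[{"x":0,"y":0,"z":2,"turn":0},{"x":0,"y":0,"z":0,"turn":0},{"x":0,"y":0,"z":0,"turn":0},{"x":0,"y":0,"z":0,"turn":0}]'
python3 hold.py w12
```

```text
time: 34.65
tool_pos: [0.555, -0.106, 0.0654]
tool_rot: [-0.0, 1.0, 0.022, -0.0]
contact_force: [0.6, 0.0, 0.2]
gripper_width: 0.75
grasp_force: 0.0
time: 35.15
tool_pos: [0.556, -0.1072, 0.0669]
tool_rot: [0.001, 1.0, 0.022, 0.001]
contact_force: [-0.4, -4.5, 4.5]
gripper_width: 0.519
grasp_force: 62.3
time: 35.65
tool_pos: [0.5578, -0.1061, 0.1606]
tool_rot: [0.0, 0.999, -0.051, 0.004]
contact_force: [0.6, -0.0, -0.6]
gripper_width: 0.52
grasp_force: 62.9
time: 36.15
tool_pos: [0.5563, 0.0555, 0.1529]
tool_rot: [-0.0, 0.999, -0.05, -0.002]
contact_force: [0.3, -0.0, -1.8]
gripper_width: 0.521
grasp_force: 62.8
time: 36.65
tool_pos: [0.5621, 0.2556, 0.1361]
tool_rot: [-0.001, 0.999, -0.05, 0.001]
contact_force: [-0.2, 1.0, 0.2]
gripper_width: 0.52
grasp_force: 62.8
time: 37.05
tool_pos: [0.562, 0.2527, 0.116]
tool_rot: [-0.0, 0.999, -0.051, 0.0]
contact_force: [-0.2, 0.1, -0.6]
gripper_width: 0.52
grasp_force: 62.9
n [-0.17   0.016  0.985] pitch 9.8 roll -0.1 npix 19159 tip fx 0.5747 x0 0.4965
0.504 [0.2868 0.3305] mid 0.3087 w 0.0437 z 0.1255
0.513 [0.2869 0.3305] mid 0.3087 w 0.0436 z 0.127
0.5221 [0.2868 0.3305] mid 0.3087 w 0.0437 z 0.1286
0.5311 [0.2871 0.3304] mid 0.3088 w 0.0433 z 0.1302
0.5401 [0.287  0.3305] mid 0.3087 w 0.0434 z 0.1318
0.5491 [0.2868 0.3307] mid 0.3087 w 0.0439 z 0.1332
0.5582 [0.2963 0.321 ] mid 0.3087 w 0.0247 z 0.1349
0.5672 [0.2964 0.3211] mid 0.3088 w 0.0247 z 0.1365
shift cm [-53.38  30.88  11.59] turn -0.0017650172292611455 yaw now -0.1022 tilt [ 1.1e-03 -6.0e-04 -1.0e+00] tcp [0.5624 0.2527 0.1166] t 37.1
tcp fx,fy 0.5342 0.3078
```

```bash
python3 -m crank '[{"x":0,"y":0.1,"z":2,"turn":0},{"x":0,"y":0,"z":2,"turn":0},{"x":0,"y":0,"z":2,"turn":0},{"x":0,"y":0,"z":0.6,"turn":0},{"x":0,"y":0,"z":0,"turn":0}]' >/dev/null
python3 -m crank '[{"x":0,"y":0,"z":0,"turn":0},{"x":0,"y":0,"z":0,"turn":0},{"x":0,"y":0,"z":0,"turn":0}]'
python3 hold.py w13
```

```text
time: 37.9
tool_pos: [0.5626, 0.2526, 0.0512]
tool_rot: [-0.0, 0.999, -0.051, 0.001]
contact_force: [-0.0, 0.9, -0.6]
gripper_width: 0.524
grasp_force: 62.9
n [-0.172  0.015  0.985] pitch 10.0 roll -0.2 npix 19101 tip fx 0.575 x0 0.4971
0.5046 [0.2868 0.3303] mid 0.3085 w 0.0435 z 0.0605
0.5136 [0.2868 0.3304] mid 0.3086 w 0.0436 z 0.0621
0.5226 [0.2868 0.3304] mid 0.3086 w 0.0437 z 0.0637
0.5316 [0.287  0.3303] mid 0.3086 w 0.0433 z 0.0653
0.5406 [0.2869 0.3303] mid 0.3086 w 0.0434 z 0.0669
0.5496 [0.2867 0.3304] mid 0.3086 w 0.0437 z 0.0684
0.5586 [0.2961 0.3209] mid 0.3085 w 0.0247 z 0.0701
0.5675 [0.2963 0.321 ] mid 0.3086 w 0.0247 z 0.0717
shift cm [-53.41  30.81   4.98] turn -0.0007552692610830469 yaw now -0.1012 tilt [ 1.7e-03 -7.0e-04 -1.0e+00] tcp [0.5623 0.2526 0.0509] t 38.0
tcp fx,fy 0.5342 0.3076
```

View pics/w13.png

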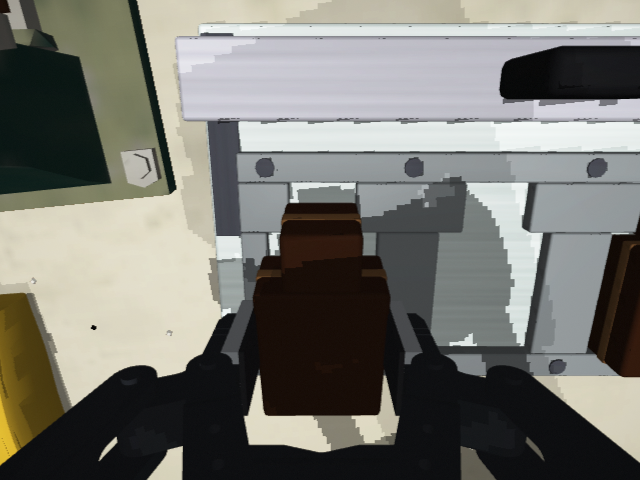

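The tongue at (322,250) lies over the left pocket's slot, whose edges are near columns 290 and 357. I'll check the slot's position in this same frame.

```bash
python3 - <<'E'
from meas import *
yw=-.1004; fx=np.array([np.cos(yw),np.sin(yw)]); fy=np.array([-fx[1],fx[0]])
f=load("w13"); g=cv2.cvtColor(f["im"],cv2.COLOR_RGB2GRAY).astype(int); C=cloud(f)
for r in (188,192,196):
    d=C[r,225:545,2]; 
    print(r,"wall>15mm edges u",(225+np.flatnonzero(np.diff((d>.0152).astype(int)))).tolist())
    for u in 225+np.flatnonzero(np.diff((d>.0152).astype(int))): print("   ",u,onz(f,[(u+.5,r)],.0197)[0,:2]@fy)
E
```

```text
188 wall>15mm edges u [237, 289, 355, 466, 532]
    237 0.3438855615786716
    289 0.3219773697829052
    355 0.2941741990858958
    466 0.24742284698262143
    532 0.21962981390953132
192 wall>15mm edges u [238, 289, 312, 313, 355, 466, 530]
    238 0.3435666385322841
    289 0.32201650329887027
    312 0.31229855801315565
    313 0.3118760491313367
    355 0.2941314645429829
    466 0.24724247552993675
    530 0.22021227049197395
196 wall>15mm edges u [238, 288, 355, 465, 530]
    238 0.34366965394804805
    288 0.3224796457292437
    355 0.2940884775963691
    465 0.24748466119660398
    530 0.21995103587507325
```

```bash
python3 -m crank '[{"x":-0.12,"y":0.06,"z":0.4,"turn":0},{"x":0,"y":0,"z":0.5,"turn":0},{"x":0,"y":0,"z":0.5,"turn":0},{"x":0,"y":0,"z":0.35,"turn":0},{"x":0,"y":0,"z":0,"turn":0}]' >/dev/null
python3 -m crank '[{"x":0,"y":0,"z":0,"turn":0},{"x":0,"y":0,"z":0,"turn":0},{"x":0,"y":0,"z":0,"turn":0}]'
python3 hold.py w14
```

```text
time: 38.75
tool_pos: [0.5608, 0.2518, 0.0323]
tool_rot: [-0.0, 0.999, -0.051, 0.0]
contact_force: [3.5, -0.1, -2.3]
gripper_width: 0.517
grasp_force: 62.8
n [-0.176  0.016  0.984] pitch 10.2 roll -0.1 npix 19159 tip fx 0.5734 x0 0.4953
0.5028 [0.2858 0.3294] mid 0.3076 w 0.0436 z 0.0416
0.5118 [0.2858 0.3295] mid 0.3077 w 0.0437 z 0.0432
0.5208 [0.2859 0.3294] mid 0.3077 w 0.0435 z 0.0448
0.5298 [0.286  0.3293] mid 0.3076 w 0.0434 z 0.0465
0.5389 [0.2859 0.3293] mid 0.3076 w 0.0434 z 0.0481
0.5479 [0.2857 0.3295] mid 0.3076 w 0.0438 z 0.0496
0.5569 [0.2952 0.32  ] mid 0.3076 w 0.0248 z 0.0513
0.5659 [0.2953 0.32  ] mid 0.3077 w 0.0247 z 0.053
shift cm [-53.25  30.71   3.18] turn -0.00076416349906272 yaw now -0.1012 tilt [ 9.e-04 -1.e-04 -1.e+00] tcp [0.5608 0.2518 0.0323] t 38.8
tcp fx,fy 0.5327 0.3067
```

Same light touch on the front wall as before. I'll ease forward 1 mm, release, and check.

```bash
python3 -m crank '[{"x":0.12,"y":0,"z":0,"turn":0},{"x":0,"y":0,"z":0,"turn":0},{"x":0,"y":0,"z":0,"turn":0}]'
python3 -m crank '[{"x":0,"y":0,"z":0,"turn":0},{"x":0,"y":0,"z":0,"turn":0},{"x":0,"y":0,"z":0,"turn":0},{"x":0,"y":0,"z":0,"turn":0}]' 72
python3 hold.py w15
```

```text
time: 39.1
tool_pos: [0.5611, 0.2518, 0.0321]
tool_rot: [0.0, 0.999, -0.051, -0.001]
contact_force: [-0.2, -0.7, -0.7]
gripper_width: 0.525
grasp_force: 62.9
time: 39.5
tool_pos: [0.5616, 0.2518, 0.0323]
tool_rot: [-0.0, 0.999, -0.051, -0.0]
contact_force: [0.7, -0.3, -0.0]
gripper_width: 0.719
grasp_force: 0.0
n [0.001 0.001 1.   ] pitch -0.1 roll 0.0 npix 19804 tip fx 0.5792 x0 0.5
0.5076 [0.286  0.3297] mid 0.3078 w 0.0437 z 0.0387
0.5168 [0.2859 0.3297] mid 0.3078 w 0.0438 z 0.0387
0.5259 [0.2857 0.3297] mid 0.3077 w 0.044 z 0.0387
0.5351 [0.2858 0.3297] mid 0.3077 w 0.0439 z 0.0387
0.5442 [0.2857 0.3296] mid 0.3077 w 0.044 z 0.0387
0.5534 [0.2857 0.3295] mid 0.3076 w 0.0438 z 0.0387
0.5625 [0.295  0.3199] mid 0.3075 w 0.0249 z 0.0387
0.5717 [0.2953 0.3198] mid 0.3075 w 0.0245 z 0.0387
shift cm [-53.33  30.72   3.23] turn -0.000784270185927971 yaw now -0.1012 tilt [-1.e-04 -0.e+00 -1.e+00] tcp [0.5616 0.2518 0.0323] t 39.5
tcp fx,fy 0.5335 0.3068
```

Second blank seated flat. Up for an overview of the fixture before closing the keeper, plus the top view to check the lanes and tray.

```bash
python3 -m crank '[{"x":0,"y":0,"z":-2,"turn":0},{"x":0,"y":0,"z":-4,"turn":0},{"x":0,"y":0,"z":-4,"turn":0},{"x":0,"y":0,"z":-4,"turn":0},{"x":0,"y":0,"z":-3.5,"turn":0}]' >/dev/null
python3 -m crank '[{"x":0,"y":3.7,"z":0,"turn":0},{"x":0,"y":3.7,"z":0,"turn":0},{"x":0,"y":0,"z":0,"turn":0},{"x":0,"y":0,"z":0,"turn":0}]' 100
python3 fix.py w16 | head -8; python3 chute.py w16b; python3 - <<'E'
from h import *
t=grab("top","top1"); w=cv2.imread("pics/w16.png")
cv2.imwrite("pics/both.png",np.hstack([cv2.resize(w,(400,300)),cv2.resize(cv2.imread("pics/top1.png")[150:345,130:510],(400,300))]))
E
```

```text
time: 40.45
tool_pos: [0.5541, 0.1776, 0.2073]
tool_rot: [-0.0, 0.999, -0.051, 0.0]
contact_force: [0.4, 0.3, -0.1]
gripper_width: 0.998
grasp_force: 0.0
bar c [0.6408 0.1686] wh 246.3 25.9 ang 1.469 z 0.0497 13346 fx [0.6075 0.6335] fy [0.1106 0.354 ]
bar c [0.6468 0.3387] wh 38.6 2.3 ang 0.0023 z 0.05 301 fx [0.5902 0.6285] fy [0.3997 0.4051]
tab c [0.6407 0.1686] wh 39.0 10.9 ang 1.4693 z 0.0835 1274 fx [0.615  0.6259] fy [0.2129 0.2517]
tab c [0.672  0.3355] wh 13.7 9.1 ang 0.0008 z 0.0849 455 fx [0.6277 0.6418] fy [0.397  0.4064]
tab c [0.7016 0.3353] wh 10.3 9.3 ang 0.0089 z 0.0847 363 fx [0.6589 0.6694] fy [0.3993 0.4089]
tab c [0.6408 0.3392] wh 12.1 1.8 ang 0.0324 z 0.083 117 fx [0.5974 0.6093] fy [0.4007 0.4032]
tab c [0.6575 0.3391] wh 9.8 1.8 ang -0.0313 z 0.0831 90 fx [0.6151 0.6249] fy [0.4025 0.4047]
floor c [0.5675 0.176 ] wh 253.0 120.3 ang 1.4738 z 0.011 8740 fx [0.4878 0.6065] fy [0.1068 0.3577]
blank top c [0.5528 0.101  0.0387] wh 79.1 44.7 ang -0.0993 n [0.003 0.003 1.   ] 4545 front end [0.5134 0.1049 0.0388]
blank top c [0.5679 0.2513 0.0387] wh 79.2 45.8 ang -0.1012 n [ 0.001 -0.002  1.   ] 4609 front end [0.5285 0.2553 0.0387]
shift cm [-1.67 37.22  0.7 ] turn -0.1471173331677853 yaw now -0.1008 tilt [-2.e-04 -3.e-04 -1.e+00] tcp [0.5541 0.1786 0.2071] t 40.5
```

View pics/both.png

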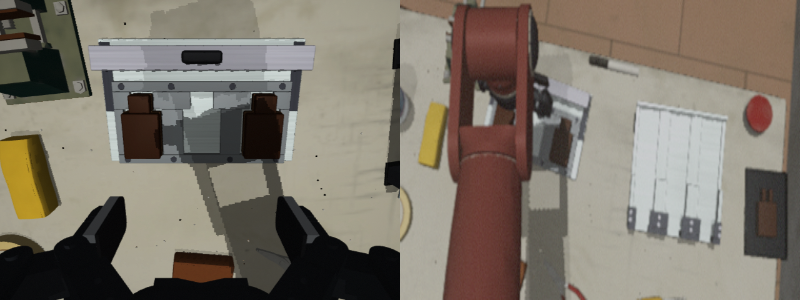

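The fixture view shows both fresh blanks down in the left (142,125) and right (263,125) pockets with the keeper still back. The top view shows the chute empty and the machined blank in the tray. Gripping the tab and sliding it home.

```bash
python3 -m crank '[{"x":4.4,"y":0.1,"z":0,"turn":0},{"x":4.3,"y":0.09,"z":0,"turn":0},{"x":0,"y":0,"z":3,"turn":0},{"x":0,"y":0,"z":3,"turn":0},{"x":0,"y":0,"z":2,"turn":0}]' 100 >/dev/null
python3 -m crank '[{"x":0,"y":0,"z":2,"turn":0},{"x":0,"y":0,"z":1,"turn":0},{"x":0,"y":0,"z":0,"turn":0},{"x":0,"y":0,"z":0,"turn":0}]'
python3 - <<'E'
from h import *
move([.6407,.1679,.058],-.1004)
E
```

```text
time: 41.5
tool_pos: [0.6409, 0.1679, 0.0979]
tool_rot: [-0.0, 0.999, -0.05, 0.0]
contact_force: [-0.3, -0.4, 0.4]
gripper_width: 0.998
grasp_force: 0.0
shift cm [-0.03  0.01  3.99] turn -0.00021772699377842208 yaw now -0.1006 tilt [ 8.e-04 -3.e-04 -1.e+00] tcp [0.6409 0.1679 0.0979] t 41.5
```

```bash
python3 -m crank '[{"x":0,"y":0,"z":2,"turn":0},{"x":0,"y":0,"z":1.2,"turn":0},{"x":0,"y":0,"z":0.7,"turn":0},{"x":0,"y":0,"z":0,"turn":0},{"x":0,"y":0,"z":0,"turn":0}]'
python3 -m crank '[{"x":0,"y":0,"z":0,"turn":0},{"x":0,"y":0,"z":0,"turn":0},{"x":0,"y":0,"z":0,"turn":0},{"x":0,"y":0,"z":0,"turn":0},{"x":0,"y":0,"z":0,"turn":0}]' 0
python3 -m crank '[{"x":-0.8,"y":0,"z":0,"turn":0},{"x":-0.8,"y":0,"z":0,"turn":0},{"x":-0.8,"y":0,"z":0,"turn":0},{"x":-0.8,"y":0,"z":0,"turn":0},{"x":-0.8,"y":0,"z":0,"turn":0}]'
python3 -m crank '[{"x":-0.2,"y":0,"z":0,"turn":0},{"x":0,"y":0,"z":0,"turn":0},{"x":0,"y":0,"z":0,"turn":0}]'
```

```text
time: 42.0
tool_pos: [0.6408, 0.1675, 0.0587]
tool_rot: [-0.0, 0.999, -0.051, 0.0]
contact_force: [0.4, 0.1, -0.8]
gripper_width: 1.003
grasp_force: 0.0
time: 42.5
tool_pos: [0.641, 0.1678, 0.0591]
tool_rot: [-0.001, 0.999, -0.051, 0.001]
contact_force: [-0.1, 1.7, 3.4]
gripper_width: 0.455
grasp_force: 64.0
time: 43.0
tool_pos: [0.6006, 0.172, 0.0591]
tool_rot: [-0.0, 0.999, -0.051, 0.001]
contact_force: [3.0, 4.0, 5.6]
gripper_width: 0.455
grasp_force: 64.2
time: 43.3
tool_pos: [0.598, 0.1722, 0.0591]
tool_rot: [-0.0, 0.999, -0.051, -0.0]
contact_force: [-0.6, 2.2, 8.8]
gripper_width: 0.452
grasp_force: 64.5
```

```bash
python3 -m crank '[{"x":-0.1,"y":0,"z":0,"turn":0},{"x":-0.1,"y":0,"z":0,"turn":0},{"x":0,"y":0,"z":0,"turn":0},{"x":0,"y":0,"z":0,"turn":0}]'
python3 -m crank '[{"x":0,"y":0,"z":0,"turn":0},{"x":0,"y":0,"z":0,"turn":0},{"x":0,"y":0,"z":0,"turn":0},{"x":0,"y":0,"z":0,"turn":0},{"x":0,"y":0,"z":0,"turn":0}]' 100
python3 -m crank '[{"x":0,"y":0,"z":-3,"turn":0},{"x":-1,"y":0,"z":-4,"turn":0},{"x":-2,"y":0,"z":-4,"turn":0},{"x":-1,"y":0,"z":-4,"turn":0},{"x":0,"y":0,"z":0,"turn":0}]' >/dev/null
python3 -m crank '[{"x":0,"y":0,"z":0,"turn":0},{"x":0,"y":0,"z":0,"turn":0}]'
python3 fix.py w17 | grep -E "^bar|^tab" | head -3; python3 chute.py w17b; python3 - <<'E'
from h import *
grab("top","top2")
E
```

```text
time: 43.7
tool_pos: [0.5976, 0.1723, 0.0591]
tool_rot: [-0.001, 0.999, -0.051, 0.002]
contact_force: [5.9, 4.0, 3.0]
gripper_width: 0.454
grasp_force: 64.1
time: 44.2
tool_pos: [0.5963, 0.1716, 0.0578]
tool_rot: [0.0, 0.999, -0.051, -0.001]
contact_force: [-1.2, -0.4, 0.3]
gripper_width: 1.001
grasp_force: 0.0
time: 44.9
tool_pos: [0.5563, 0.1757, 0.2067]
tool_rot: [0.0, 0.999, -0.051, -0.001]
contact_force: [-0.1, 0.0, -1.0]
gripper_width: 0.996
grasp_force: 0.0
bar c [0.5978 0.1729] wh 245.8 25.7 ang 1.4701 z 0.0497 11138 fx [0.5646 0.5901] fy [0.1104 0.354 ]
bar c [0.6485 0.3389] wh 23.3 2.0 ang -0.0024 z 0.0497 169 fx [0.5995 0.6225] fy [0.4008 0.4045]
tab c [0.5975 0.1731] wh 39.8 11.9 ang 1.4706 z 0.0834 1156 fx [0.5711 0.5829] fy [0.2126 0.2522]
blank top c [0.5595 0.2521 0.0387] wh 61.6 45.6 ang -0.1097 n [ 0.    -0.002  1.   ] 3945 front end [0.5289 0.2555 0.0387]
blank top c [0.544  0.1019 0.0387] wh 61.1 45.1 ang -0.1072 n [0.002 0.003 1.   ] 3796 front end [0.5136 0.1052 0.0388]
shift cm [-1.87 36.94  0.64] turn -0.14767158925229795 yaw now -0.1014 tilt [-0.0037  0.0011 -1.    ] tcp [0.556  0.1756 0.2059] t 45.0
```

View pics/w17.png

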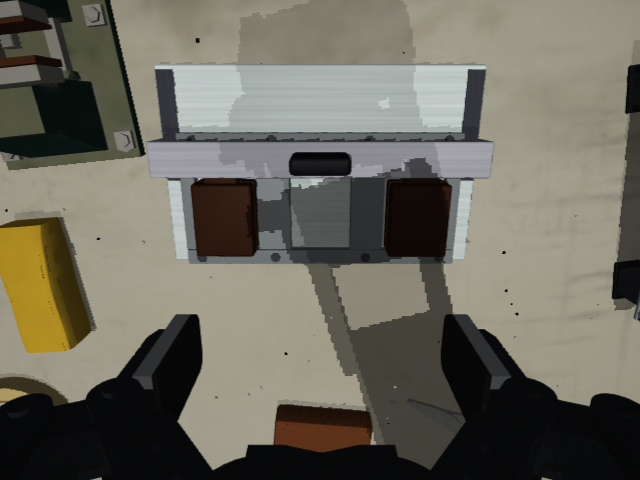

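The picture shows the keeper bar over both tongues: bar centre at 37.7 mm from the pocket centres against 37 mm when home. Both blanks lie flat in their pockets and the arm is clear. Handing in.

```bash
python3 -c "
from plant import manip
print(manip.job_done())"
```

```text
the job is handed in; nothing more can be done
None
```

I handed the job in at about 45 s: the machined blank lies flat in the tray, both fresh blanks are seated in the left and right pockets, and the keeper bar is home within about 1 mm by camera; no verdict was returned.

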